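# Shingle wax tablets on a display tray

### The arm

A 7-joint arm with a two-finger parallel gripper is mounted at the origin on the work surface. World frame = base frame: x ahead of the robot, y to its left, z up, the work surface at z = 0. Lengths are in m, angles in rad, forces in N, time in s.
With the tool pointing down it reaches from about 0.35 to 0.9 m from the base axis. Payload 7.2 kg.
Tool frame: the origin (TCP) lies at the very end of the fingers, on their centre line; the grasp point (between the pads) lies 19 mm behind it (env.grasp_offset is the y of the grasp point in the tool frame, in m); y points along the fingers, x is the direction in which the jaws open and shut, and the axes are right-handed (so a half turn about y gives the same grasp; the last joint's range is limited). The gripper opens to 88 mm and grips with 3 to 60 N. Pads are 20 mm wide; open, the fingers measure 115 mm over their backs; the gripper's body (75 mm by 178 mm) begins 61 mm behind the grasp point.
Start: joints at [-1.173, 0.411, -0.013, 1.596, 0.006, 1.134, -0.082], TCP at [0.281, 0.558, 0.223] pointing down, gripper open.
Joint ranges: [-2.95, 2.95], [-0.29, 1.99], [-1.47, 1.44], [0.14, 2.54], [-1.03, 4.17], [0.13, 1.85], [-2.86, 2.86]. Speed limits (rad/s): [2.39, 2.39, 3.01, 3.01, 3.14, 3.14, 3.14].

### API

Orientations are given as a 3x3 rotation matrix whose columns are the frame's x, y, z axes.
In Python, from station import env, cams gives the robot as it stands. The module is installed in compiled form; this text tells all that it offers.
- The arm moves only by the tool play_rows, never from a script. Its argument "deltas" is a list of rows, each an object of numbers: "fingers": the opening, from 0 (shut) to 1 (fully open); "x", "y", "z": the shift along the tool's x, y, z in units of 50 mm (1.0 is 50 mm); "rx", "ry", "rz": the turn, a rotation vector about the tool's x, y, z in units of 5 degrees (1.0 is 5 degrees). A call has 1 to 12 rows; each row shifts and turns the commanded pose from where the row before left it, along the tool's axes as they then stand; what a row does not reach is not made up. A row lasts 1/10 s, in which the tool goes at most 50 mm and 8.59 degrees, less where a joint would pass 70% of its speed; a pose out of reach is approached as far as the arm can. A call is refused whole if a number of a shift passes 1 or a number of a turn 1, either way. A call with a gripper value outside its range is refused whole. The fingers move at their own pace and stop on an object; "newtons" is the grip in N (left out, the last holds). Time passes only in rows, so rows that do not move let the fingers close. It gives the time, the measured TCP pose, the force and the opening at its end, in the units of the state.
- env.get_state(): the state, without advancing time (a new reading comes with each control period).
- cams.camera(name): name is "side" or "top"; returns a dict with "frame" (480x640x3 uint8, red, green, blue), "z_map" (480x640 float32, m along the optical axis (not along the pixel's ray), 0 where there is no reading), "camera_matrix" (3x3 intrinsics, pixels), "distortion" ([k1, k2, p1, p2, k3] as OpenCV has them; the pictures are not rectified), "origin" and "attitude" of the camera in the world. Camera axes: x right, y up, looking along -z (the intrinsics and any distortion apply to the point x, -y, -z); pixel columns grow to the right and rows downward; lengths in m; the calibration is good to about 2 mm. A picture is of the moment at which its call begins.
- env.finish_job(): hands the job in, once; it reports no verdict.
The state is a dict: "time": time; "joint_positions": joint angles; "joint_vel": joint speeds; "effort": joint torques, N m; "eef_pos": TCP position; "tool_rot": TCP orientation; "ft_force": force on the tool from outside, world axes, zero at the start; "torque": the same for the moment, N m; "opening": finger opening in m.
Only numpy, scipy, OpenCV 4.12 (cv2) and the standard library are available. Lean on these libraries where they do the work, as an engineer would, in place of code of your own. Each camera call takes 0.05 s, during which the arm holds its last target. There are 200 camera calls.

### The job

Lay the three wax tablets as an overlapping fan along the middle of the wooden tray, widest first, narrowest last, in line with the tray: the widest leans its eyelet end on the fixed lath, and each next one rests its eyelet end on the foot of the one before, every foot down on the tray's floor and about a third of each tablet reaching back past the lath or over the tablet below. Lay them down without dropping them. Then slide the end stop up until it just touches the last tablet's foot, and leave everything else where it stands.

Things in the scene. Friction and masses are not known exactly. Their poses are not given: they have to be found in the camera images.
- wide_centre (a point): Widest blue-grey wax tablet, a flat slab 90 mm long, 62 mm wide, 12 mm thick, about 65 g, with a brass eyelet on its top face near one end (its head, 33 mm from the centre); the other end is its foot. It starts flat on the table, head roughly to the robot's left. This point is its centre, half-way up. Its x axis points along the tablet from head to foot, y across its width, z up through its top face.
- wide_foot (a point): Middle of the lower edge of the foot end of the widest tablet: 45 mm from its centre along x and 6 mm below it. Same axes as the centre. Feet 60 mm apart (the first 60 mm past the lath) give 30 mm overlaps and parallel tablets sloping 0.2 rad.
- middle_centre (a point): Middle-sized blue-grey wax tablet, a flat slab 90 mm long, 50 mm wide, 12 mm thick, about 52 g, with a brass eyelet on its top face near one end (its head, 33 mm from the centre); the other end is its foot. It starts flat on the table, head roughly to the robot's left. This point is its centre, half-way up. Its x axis points along the tablet from head to foot, y across its width, z up through its top face.
- middle_foot (a point): Middle of the lower edge of the foot end of the middle-sized tablet: 45 mm from its centre along x and 6 mm below it. Same axes as the centre. Feet 60 mm apart (the first 60 mm past the lath) give 30 mm overlaps and parallel tablets sloping 0.2 rad.
- narrow_centre (a point): Narrowest blue-grey wax tablet, a flat slab 90 mm long, 38 mm wide, 12 mm thick, about 40 g, with a brass eyelet on its top face near one end (its head, 33 mm from the centre); the other end is its foot. It starts flat on the table, head roughly to the robot's left. This point is its centre, half-way up. Its x axis points along the tablet from head to foot, y across its width, z up through its top face.
- narrow_foot (a point): Middle of the lower edge of the foot end of the narrowest tablet: 45 mm from its centre along x and 6 mm below it. Same axes as the centre. Feet 60 mm apart (the first 60 mm past the lath) give 30 mm overlaps and parallel tablets sloping 0.2 rad.
- tray: Fixed wooden tray, 370 x 150 mm; floor 8 mm above the table, rims 6 mm above the floor and 134 mm apart. Dark cross lath 120 mm wide, 12 mm thick, 12 mm high on the floor near the left end. Origin: at table height under the middle of the lath's face that looks down the tray; x from lath to end stop (to the robot's right), y across, z up. Floor spans x -42 to 312 mm.
- stop (a joint): End stop that slides along the tray, in m: 0 when its face is 270 mm from the lath, growing as it slides towards the lath (face at 270 mm minus this value), up to 0.16. It stays where it is left; moving it takes about 2 N.
- stop_face (a point): Middle of the end stop's face that looks to the lath, 9 mm above the tray's floor. The face is 124 mm wide and reaches from 1 to 17 mm above the floor. Same axes as the tray.
- stop_grip (a point): Centre line of the end stop's upright grip fin, 11 mm below its top, 21 mm behind the stop's face. The fin is 16 mm across the tray (y), 30 mm along it (x), its top 59 mm above the table. Same axes as the tray.
- mug_a: White enamel mug, 90 mm wide and high, beyond the tray; origin under its centre; leave alone.
- mug_b: Second such mug; origin under its centre; leave alone.
- tin: Small closed tin, 44 mm wide, 26 mm high, near the tray's left end; origin under its centre; leave alone.
- spool: Spool of wick, 44 mm wide, 48 mm high, among the tablets; origin under its centre; leave alone.
- knife: Palette knife, 200 mm long, lying at the left; leave alone.
- mould: Clear tube mould standing upright, 52 mm wide, 75 mm high, beyond the tablets; origin under its centre; leave alone.
- bottle: Small amber bottle, 34 mm wide, 85 mm high, right of the tray; origin under its centre; leave alone.
Things that resemble listed ones, but are neither listed nor needed, are in the scene too. What is shaped like the part that bears narrow_centre but purple or red is not meant.

How it is judged:
By the outcome, as a careful person would: the job done as asked, in the order asked, and still so for the second after the job is handed in, with the robot touching nothing.
It also fails if it takes over 70 s, if anything falls off the work surface, if the arm or the gripper's body presses on something with over 40 N, if the wrist force passes 120 N, or if a joint passes its speed limit or range.

## Working session

There is one attempt and no reset: what is moved stays moved. The work goes in short steps, Python scripts to look and compute and a tool call to move; the robot and the scene stay as the last step left them, time stands still between calls to the robot, and variables do not carry over. Pictures are saved under pics/ and viewed, about 8 in all and at most 12, crops included, and the job is handed in when it is done.

Besides the shell and the picture viewer there is one more tool, called after "Emit:" in YAML: its name, and indented under it one key for each argument. play_rows: Moves the arm, as the interface text tells. Its arguments: {"type":"object","properties":{"deltas":{"type":"array","items":{"type":"object","properties":{"fingers":{"type":"number"},"x":{"type":"number"},"y":{"type":"number"},"z":{"type":"number"},"rx":{"type":"number"},"ry":{"type":"number"},"rz":{"type":"number"}}}},"newtons":{"type":"number"}},"required":["deltas"]}

```bash
mkdir -p pics
cat > h.py <<'E'
import numpy as np, cv2
from station import env, cams
def shot(n):
    c=cams.camera(n); return c
def world(c):
    K=np.array(c["camera_matrix"],float); d=np.array(c["distortion"],float)
    v,u=np.mgrid[0:480,0:640]
    p=cv2.undistortPoints(np.stack([u,v],-1).reshape(-1,1,2).astype(np.float64),K,d).reshape(480,640,2)
    z=c["z_map"]; P=np.stack([p[...,0]*z,-p[...,1]*z,-z],-1)
    W=P@np.array(c["attitude"]).T+np.array(c["origin"])
    W[z<=0]=np.nan
    return W
def save(c,name,roi=None,s=1):
    f=c["frame"][...,::-1]
    if roi: x0,y0,x1,y1=roi; f=f[y0:y1,x0:x1]
    if s!=1: f=cv2.resize(f,None,fx=s,fy=s,interpolation=cv2.INTER_CUBIC)
    cv2.imwrite("pics/"+name,f)
E
python3 - <<'E'
from h import *
np.set_printoptions(precision=4,suppress=True)
for n in("top","side"):
    c=shot(n); save(c,n+"0.png"); np.savez(n+"0.npz",W=world(c),f=c["frame"]); print(n,c["origin"],c["attitude"],c["camera_matrix"],c["distortion"])
s=env.get_state(); print(s, env.grasp_offset)
E
```

```text
top [0.2685 0.0156 1.3921] [[ 0.0418  0.9788 -0.2003]
 [-0.9991  0.0411 -0.0077]
 [ 0.0007  0.2005  0.9797]] [[594.8266   0.     319.5125]
 [  0.     594.8266 232.1097]
 [  0.       0.       1.    ]] [-0.0868  0.      0.      0.      0.    ]
side [ 0.1539 -0.5843  0.8056] [[ 0.8425  0.395  -0.3663]
 [-0.5384  0.5963 -0.5954]
 [-0.0168  0.6988  0.7151]] [[456.0278   0.     320.7207]
 [  0.     456.0278 234.6242]
 [  0.       0.       1.    ]] [0.0351 0.     0.     0.     0.    ]
{'time': 0.1, 'joint_positions': array([-1.1732,  0.4118, -0.0127,  1.5969,  0.0056,  1.1343, -0.0822]), 'joint_vel': array([ 0.0011, -0.002 , -0.    , -0.0017,  0.0013,  0.0003,  0.0013]), 'effort': array([  0.003 , -58.9096,   0.6436, -29.1706,  -0.0539,   0.0146,
         0.0001]), 'eef_pos': array([0.2806, 0.558 , 0.2219]), 'tool_rot': array([[ 0.4491, -0.0005, -0.8935],
       [ 0.8935, -0.0013,  0.4491],
       [-0.0014, -1.    , -0.0001]]), 'ft_force': array([ 0.5142, -0.1445, -0.4553]), 'torque': array([ 0.0597,  0.0377, -0.0561]), 'opening': 0.08782909132429526} -0.0187
```

View pics/top0.png

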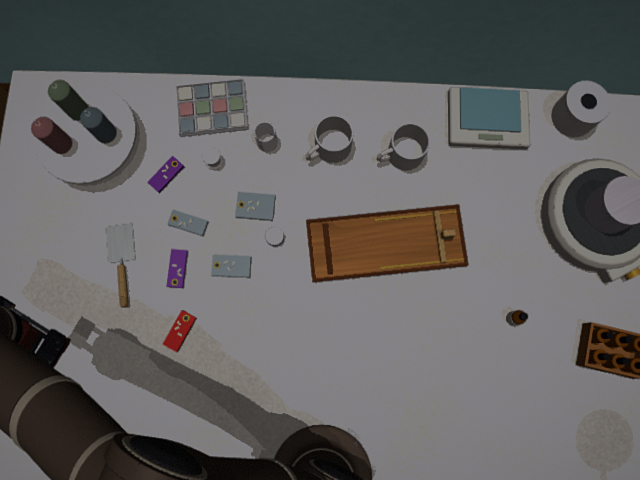

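View pics/side0.png

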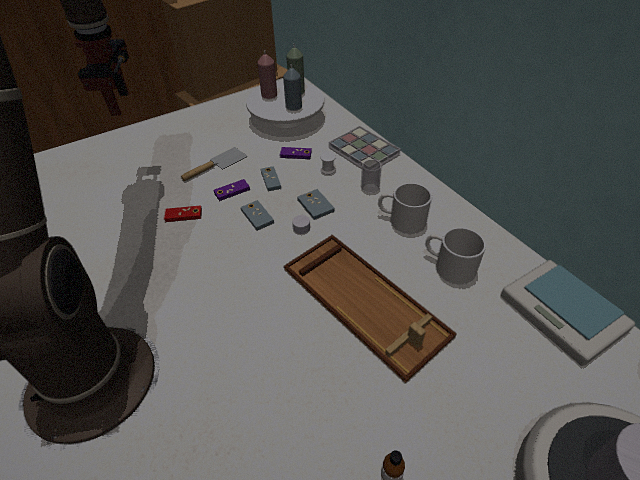

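Top view: blue-grey tablets at (255,206) is widest, (231,266) is middle and (188,222) is narrowest. Purple (166,174), (177,268) and red (180,330) are decoys. The tray is at (388,243), with the lath at (326,248) and the stop at (445,235). I'll measure these and confirm in an enlarged crop.

Run:
```python
from h import *
np.set_printoptions(precision=4,suppress=True)
for n in("top","side"):
    d=np.load(n+"0.npz"); W=d["W"]; f=d["f"].astype(int)
    seeds={"top":{"wide":(250,211),"mid":(235,271),"nar":(190,227)},"side":{"wide":(318,207),"mid":(262,222),"nar":(274,183)}}[n]
    hsv=cv2.cvtColor(d["f"],cv2.COLOR_RGB2HSV)
    for k,(u,v) in seeds.items():
        print(n,k,"hsv",hsv[v,u],"W",W[v,u], "table hsv",hsv[v+25,u])
        m0=((W[...,2]>0.007)&(W[...,2]<0.02)).astype(np.uint8)
        lab=cv2.connectedComponents(m0)[1]
        m=lab==lab[v,u]
        # top face only
        P=W[m]; r=cv2.minAreaRect((P[:,:2]*1000).astype(np.float32))
        b=cv2.boxPoints(r)
        print("  n",m.sum(),"rect",r,"z",np.median(P[:,2]))
        # eyelet
        e=m&(hsv[...,0]>12)&(hsv[...,0]<35)&(hsv[...,1]>90)
        print("  eyelet",e.sum(),np.nanmean(W[e],0) if e.any() else None)
# tray
d=np.load("top0.npz");W=d["W"];
for z0,z1 in((.004,.011),(.011,.017),(.017,.023),(.023,.03),(.05,.07)):
    m=(W[...,2]>z0)&(W[...,2]<z1); m[:200]=0;m[285:]=0;m[:,:300]=0;m[:,472:]=0
    P=(W[m][:,:2]*1000).astype(np.float32); print(z0,m.sum(),cv2.minAreaRect(P) if len(P)>5 else None, np.median(W[m][:,2]) if m.any() else None)
c=cv2.resize(d["f"][140:300,140:300][...,::-1],None,fx=3.7,fy=3.7,interpolation=cv2.INTER_CUBIC)
e=cv2.resize(d["f"][195:290,295:480][...,::-1],None,fx=4.2,fy=4.2,interpolation=cv2.INTER_CUBIC)
cv2.imwrite("pics/c1.png",c);cv2.imwrite("pics/c2.png",e)
```

```text
top wide hsv [ 97  30 109] W [0.5937 0.1936 0.0182] table hsv [130   6 134]
  n 922 rect ((608.6781005859375, 184.24591064453125), (91.31399536132812, 64.89971923828125), 87.14662170410156) z 0.012206569371873033
  eyelet 26 [0.6112 0.217  0.013 ]
top mid hsv [102  29 116] W [0.4492 0.2199 0.0143] table hsv [135   8 134]
  n 784 rect ((461.01324462890625, 233.00367736816406), (93.49312591552734, 50.766143798828125), 89.99764251708984) z 0.012612243968123993
  eyelet 23 [0.4627 0.2646 0.0137]
top nar hsv [100  29 107] W [0.5495 0.3344 0.015 ] table hsv [140   6 134]
  n 571 rect ((561.0883178710938, 343.35968017578125), (90.7581787109375, 39.61195373535156), 74.17172241210938) z 0.012224977427170547
  eyelet 24 [0.5712 0.3752 0.0125]
side wide hsv [107  25  93] W [0.6072 0.1626 0.0141] table hsv [150   4 133]
  n 614 rect ((611.5943603515625, 184.05703735351562), (96.12078857421875, 63.80778121948242), 88.03266906738281) z 0.01360188248281674
  eyelet 14 [0.6133 0.2166 0.0147]
side mid hsv [100  24  95] W [0.4617 0.1957 0.0115] table hsv [ 18   9 136]
  n 526 rect ((464.212158203125, 
[... 344 characters left out ...]
149
  eyelet 15 [0.5727 0.3743 0.0144]
0.004 6352 ((536.2884521484375, -133.97628784179688), (203.82192993164062, 413.27099609375), 2.3225948810577393) 0.0077973553028420906
0.011 2525 ((531.075439453125, -126.9898681640625), (151.14515686035156, 381.00604248046875), 8.423306465148926) 0.01300026884264116
0.017 500 ((531.1029663085938, -132.38519287109375), (149.64027404785156, 368.0798645019531), 8.415739059448242) 0.018987195309050353
0.023 243 ((527.3096923828125, -135.7920379638672), (130.0153350830078, 297.9249572753906), 8.406914710998535) 0.025222986652551294
0.05 90 ((552.54052734375, -271.4674377441406), (16.30461311340332, 29.721328735351562), 10.502487182617188) 0.0581885481654808
```

View pics/c1.png

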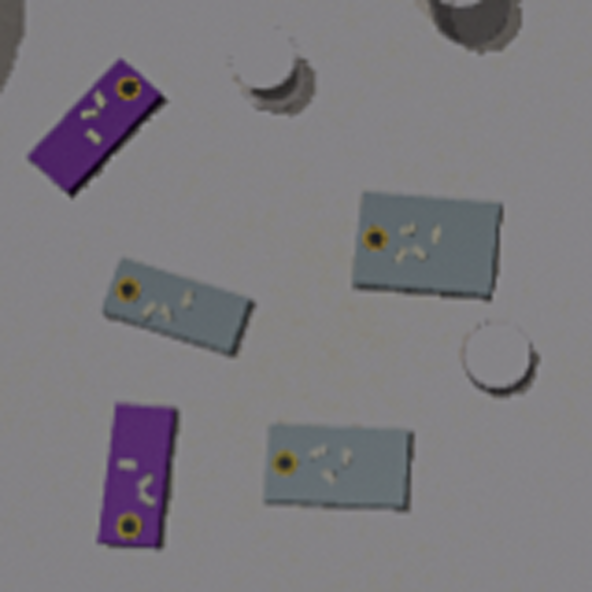

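View pics/c2.png

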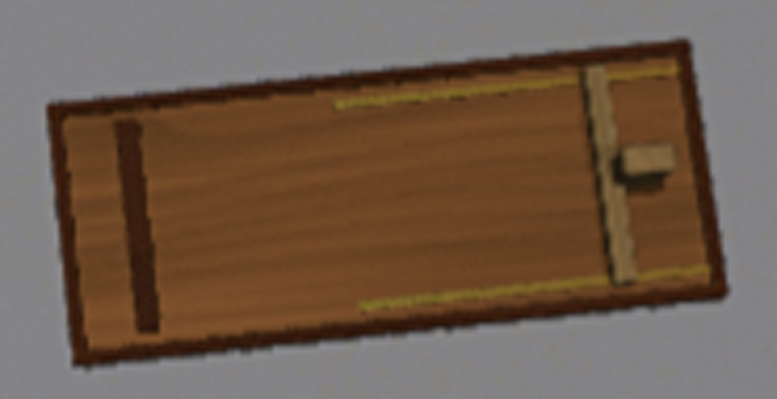

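The crop confirms that the three blue-grey tablets have their eyelets on the left. Two white round things stand nearby, at full-frame pixels of about (275,236) and (212,158). Next I'll refine using known plane heights.

```bash
cat >> h.py <<'E'
def plane(c,uv,z):
    K=np.array(c["camera_matrix"],float); d=np.array(c["distortion"],float)
    p=cv2.undistortPoints(np.asarray(uv,np.float64).reshape(-1,1,2),K,d).reshape(-1,2)
    r=np.c_[p[:,0],-p[:,1],-np.ones(len(p))]@np.array(c["attitude"]).T
    o=np.array(c["origin"]); t=(z-o[2])/r[:,2]
    return o+r*t[:,None]
def rect(c,m,z):
    v,u=np.nonzero(m); P=plane(c,np.c_[u,v],z)
    (a,b),(w,h),t=cv2.minAreaRect((P[:,:2]*1000).astype(np.float32))
    if w<h: w,h,t=h,w,t+90
    return np.array([a,b,w,h,t,len(u)])
E
python3 - <<'E'
from h import *
np.set_printoptions(precision=2,suppress=True)
for n in("top","side"):
    c=shot(n); W=world(c); hsv=cv2.cvtColor(c["frame"],cv2.COLOR_RGB2HSV).astype(int); H,S,V=hsv[...,0],hsv[...,1],hsv[...,2]
    blue=((H>88)&(H<115)&(S>18)&(V>85 if n=="top" else V>75)).astype(np.uint8)
    seeds={"top":{"wide":(250,211),"mid":(235,271),"nar":(190,227)},"side":{"wide":(318,207),"mid":(262,222),"nar":(274,183)}}[n]
    for k,(u,v) in seeds.items():
        roi=np.zeros_like(blue); roi[v-30:v+30,u-33:u+33]=1
        b=cv2.morphologyEx(blue*roi,cv2.MORPH_CLOSE,np.ones((5,5)))
        lab=cv2.connectedComponents(b)[1]; m=lab==lab[v,u]
        print(n,k,rect(c,m,.012),"blue")
    X,Y,Z=W[...,0],W[...,1],W[...,2]
    reg=(X>.4)&(X<.68)&(Y<.1)&(Y>-.36)
    # brown tray outline: saturation
    tr=reg&(S>70)
    print(n,"tray sat z14",rect(c,tr&(Z>.011)&(Z<.018),.014))
    lath=reg&(Z>.016)&(Z<.026)&(Y>-.03)
    print(n,"lath",rect(c,lath,.020))
    st=reg&(Z>.018)&(Z<.032)&(Y<-.2); print(n,"stop bar",rect(c,st,.025))
    fin=reg&(Z>.055)&(Z<.068); print(n,"fin",rect(c,fin,.059))
    for z0,(xa,xb,ya,yb) in {"tinlike":(.48,.60,.08,.16),"spoollike":(.62,.78,.24,.33),"mugs":(.6,.9,-.25,.1),"left":(.3,.85,.3,.5)}.items():
        q=(X>xa)&(X<xb)&(Y>ya)&(Y<yb)&(Z>.02); 
        if q.any(): print(n,z0,np.nanpercentile(W[q],[2,50,98],axis=0)*1000)
E
```

```text
top wide [609.53 184.41  89.51  61.08  87.62 876.  ] blue
top mid [462.19 231.5   88.79  49.75  90.13 743.  ] blue
top nar [561.9  343.73  88.49  38.03  74.63 516.  ] blue
top tray sat z14 [ 532.21 -132.7   368.68  149.28   98.42 2586.  ]
top lath [510.39   8.05 148.2   85.47   7.3  346.  ]
top stop bar [ 548.39 -252.9   146.54  119.21    7.71  334.  ]
top fin [ 552.02 -271.12   28.39   16.44  101.88   79.  ]
top tinlike [[514.51 113.31  20.72]
 [534.09 132.26  26.05]
 [553.39 151.7   32.74]]
top spoollike [[699.98 273.93  25.26]
 [717.79 292.1   47.79]
 [738.32 310.73  53.51]]
top mugs [[ 715.03 -216.72   21.62]
 [ 751.8  -107.85   64.53]
 [ 813.12   55.99   92.96]]
top left [[366.49 302.19  20.12]
 [759.96 481.68  61.48]
 [844.09 499.33  73.03]]
side wide [612.91 185.75  89.14  60.45  87.43 526.  ] blue
side mid [465.12 232.99  89.51  48.73  89.75 448.  ] blue
side nar [565.09 346.14  89.77  36.36  74.95 263.  ] blue
side tray sat z14 [ 534.24 -133.72  372.04  152.14   98.2  3358.  ]
side lath [512.09   6.62 151.09  84.43   5.09 405.  ]
side stop bar [ 551.01 -267.58  147.51  102.88    8.84  404.  ]
side fin [ 555.21 -272.48   30.72   19.09  102.3   139.  ]
side tinlike [[516.64 111.22  20.79]
 [535.17 128.88  27.38]
 [555.98 152.07  30.58]]
side spoollike [[701.77 272.13  21.68]
 [716.89 285.47  48.23]
 [740.29 311.09  52.66]]
side mugs [[ 718.68 -219.82   22.06]
 [ 756.65 -135.16   61.81]
 [ 813.43   52.06   92.95]]
side left [[373.48 301.67  20.15]
 [778.05 476.48  51.2 ]
 [845.68 499.22  71.67]]
```

```bash
cat > plan.py <<'E'
import sys
from h import *
from scipy.linalg import logm, expm
from scipy.spatial.transform import Rotation as R
# head angle (deg) tablet x = -head dir ; tilt rad
def rot(headdeg,tilt=0):
    a=np.radians(headdeg); hx=-np.array([np.cos(a),np.sin(a),0]); up=np.array([0,0,1.])
    tx=np.cos(tilt)*hx-np.sin(tilt)*up; tz=np.sin(tilt)*hx+np.cos(tilt)*up; ty=np.cross(tz,tx)
    return np.c_[ty,-tz,-tx]
def T(p,Rm): M=np.eye(4);M[:3,:3]=Rm;M[:3,3]=p;return M
def cur(): s=env.get_state(); return T(s["eef_pos"],s["tool_rot"])
def plan(A,B,n):
    L=np.real(logm(np.linalg.inv(A)@B)); D=expm(L/n)
    p=D[:3,3]/.05; r=np.degrees(R.from_matrix(D[:3,:3]).as_rotvec())/5
    print(f"n={n}",dict(zip("x y z rx ry rz".split(),np.round(np.r_[p,r],3))))
    M=A.copy(); path=[]
    for i in range(n): M=M@D; path.append(M[:3,3]*1000)
    print("  mid",np.round(path[n//2]),"end",np.round(path[-1],1))
E
python3 - <<'E'
from plan import *
A=cur(); B=T([.6112,.1801,.12],rot(87.5)); plan(A,B,15)
E
```

```text
n=15 {'x': np.float64(0.106), 'y': np.float64(0.136), 'z': np.float64(-0.7), 'rx': np.float64(0.0), 'ry': np.float64(0.878), 'rz': np.float64(-0.001)}
  mid [513. 404. 168.] end [611.2 180.1 120. ]
```

Emit:
play_rows:
  deltas:
    - {"x":0.106,"y":0.136,"z":-0.7,"ry":0.878,"fingers":1}
    - {"x":0.106,"y":0.136,"z":-0.7,"ry":0.878,"fingers":1}
    - {"x":0.106,"y":0.136,"z":-0.7,"ry":0.878,"fingers":1}
    - {"x":0.106,"y":0.136,"z":-0.7,"ry":0.878,"fingers":1}
    - {"x":0.106,"y":0.136,"z":-0.7,"ry":0.878,"fingers":1}
    - {"x":0.106,"y":0.136,"z":-0.7,"ry":0.878,"fingers":1}
    - {"x":0.106,"y":0.136,"z":-0.7,"ry":0.878,"fingers":1}
    - {"x":0.106,"y":0.136,"z":-0.7,"ry":0.878,"fingers":1}
    - {"x":0.106,"y":0.136,"z":-0.7,"ry":0.878,"fingers":1}
    - {"x":0.106,"y":0.136,"z":-0.7,"ry":0.878,"fingers":1}
    - {"x":0.106,"y":0.136,"z":-0.7,"ry":0.878,"fingers":1}
    - {"x":0.106,"y":0.136,"z":-0.7,"ry":0.878,"fingers":1}
  newtons: 10

```text
$.deltas[0]: bad value
```

Emit:
play_rows:
  deltas:
    - {"x":0.106,"y":0.136,"z":-0.7,"ry":0.878,"fingers":1}
    - {"x":0.106,"y":0.136,"z":-0.7,"ry":0.878,"fingers":1}
    - {"x":0.106,"y":0.136,"z":-0.7,"ry":0.878,"fingers":1}
    - {"fingers":1}
    - {"fingers":1}

```text
$.deltas[0]: bad value
```

Run:
```python
from plan import *
A=cur(); plan(A,T([.6112,.1801,.03],rot(87.5)),3)
c=shot("side"); save(c,"s1.png",(200,60,400,260),3)
```

```text
n=3 {'x': np.float64(-0.012), 'y': np.float64(1.281), 'z': np.float64(-3.518), 'rx': np.float64(0.002), 'ry': np.float64(4.388), 'rz': np.float64(-0.003)}
  mid [553. 346.  94.] end [611.2 180.1  30. ]
```

View pics/s1.png

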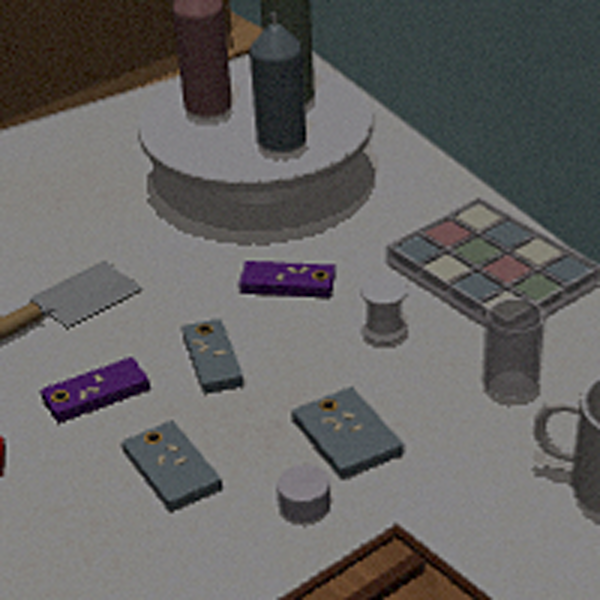

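That picture still shows the untouched scene, because the rows were refused. I'll send full rows instead.

Emit:
play_rows:
  deltas:
    - {"x":0.1,"y":0.14,"z":-0.7,"rx":0,"ry":0.88,"rz":0,"fingers":1}
  newtons: 10

```text
time: 0.35
eef_pos: [0.3093, 0.5502, 0.2163]
tool_rot: [[0.51, -0.003, -0.86], [0.86, 0.003, 0.51], [0.001, -1.0, 0.004]]
ft_force: [-0.7, 0.3, 0.8]
opening: 0.0876
```

Emit:
play_rows:
  deltas:
    - {"x":0.1,"y":0.14,"z":-0.7,"rx":0,"ry":0.88,"rz":0,"fingers":1}
    - {"x":0.1,"y":0.14,"z":-0.7,"rx":0,"ry":0.88,"rz":0,"fingers":1}
    - {"x":0.1,"y":0.14,"z":-0.7,"rx":0,"ry":0.88,"rz":0,"fingers":1}
    - {"x":0.1,"y":0.14,"z":-0.7,"rx":0,"ry":0.88,"rz":0,"fingers":1}
    - {"x":0.1,"y":0.14,"z":-0.7,"rx":0,"ry":0.88,"rz":0,"fingers":1}
    - {"x":0.1,"y":0.14,"z":-0.7,"rx":0,"ry":0.88,"rz":0,"fingers":1}
    - {"x":0.1,"y":0.14,"z":-0.7,"rx":0,"ry":0.88,"rz":0,"fingers":1}
    - {"x":0.1,"y":0.14,"z":-0.7,"rx":0,"ry":0.88,"rz":0,"fingers":1}
    - {"x":0.1,"y":0.14,"z":-0.7,"rx":0,"ry":0.88,"rz":0,"fingers":1}
    - {"x":0.1,"y":0.14,"z":-0.7,"rx":0,"ry":0.88,"rz":0,"fingers":1}
    - {"x":0.1,"y":0.14,"z":-0.7,"rx":0,"ry":0.88,"rz":0,"fingers":1}
    - {"x":0.1,"y":0.14,"z":-0.7,"rx":0,"ry":0.88,"rz":0,"fingers":1}

```text
time: 1.55
eef_pos: [0.5933, 0.2456, 0.1313]
tool_rot: [[0.995, 0.0, -0.103], [0.103, 0.0, 0.995], [0.0, -1.0, -0.0]]
ft_force: [-0.5, -0.3, 0.0]
opening: 0.0878
```

Emit:
play_rows:
  deltas:
    - {"x":0.1,"y":0.14,"z":-0.7,"rx":0,"ry":0.88,"rz":0,"fingers":1}
    - {"x":0.1,"y":0.14,"z":-0.7,"rx":0,"ry":0.88,"rz":0,"fingers":1}
    - {"x":0,"y":0,"z":0,"rx":0,"ry":0,"rz":0,"fingers":1}
    - {"x":0,"y":0,"z":0,"rx":0,"ry":0,"rz":0,"fingers":1}

```text
time: 1.95
eef_pos: [0.6075, 0.1769, 0.1174]
tool_rot: [[0.999, -0.0, 0.048], [-0.048, -0.0, 0.999], [-0.0, -1.0, -0.0]]
ft_force: [-0.4, 1.0, 0.5]
opening: 0.0877
```

Run:
```python
from plan import *
A=cur(); plan(A,T([.6112,.1801,.025],rot(87.5)),4)
for n in("top","side"):
    c=shot(n);W=world(c);p=A[:3,3]
    q=(abs(W[...,2]-.135)<.012)&(abs(W[...,0]-p[0])<.08)&(abs(W[...,1]-p[1])<.04)
    print(n,p,q.sum(), np.nanpercentile(W[q],[3,50,97],axis=0).round(4).tolist() if q.any() else 0)
```

```text
n=4 {'x': np.float64(0.018), 'y': np.float64(0.462), 'z': np.float64(0.017), 'rx': np.float64(0.001), 'ry': np.float64(-0.013), 'rz': np.float64(-0.001)}
  mid [610. 179.  48.] end [611.2 180.1  25. ]
top [0.6074756  0.17692552 0.11743704] 0 0
side [0.6074756  0.17692552 0.11743704] 112 [[0.5538, 0.1637, 0.1241], [0.6494, 0.1716, 0.1352], [0.6576, 0.1912, 0.1464]]
```

Emit:
play_rows:
  deltas:
    - {"x":0.07,"y":0.4,"z":0.06,"rx":0,"ry":-0.05,"rz":0,"fingers":1}
    - {"x":0,"y":0.6,"z":0,"rx":0,"ry":0,"rz":0,"fingers":1}
    - {"x":0,"y":0.6,"z":0,"rx":0,"ry":0,"rz":0,"fingers":1}
    - {"x":0,"y":0.4,"z":0,"rx":0,"ry":0,"rz":0,"fingers":1}
    - {"x":0,"y":0.2,"z":0,"rx":0,"ry":0,"rz":0,"fingers":1}
    - {"x":0,"y":0.08,"z":0,"rx":0,"ry":0,"rz":0,"fingers":1}
    - {"x":0,"y":0,"z":0,"rx":0,"ry":0,"rz":0,"fingers":1}
    - {"x":0,"y":0,"z":0,"rx":0,"ry":0,"rz":0,"fingers":0.4}
    - {"x":0,"y":0,"z":0,"rx":0,"ry":0,"rz":0,"fingers":0.4}
    - {"x":0,"y":0,"z":0,"rx":0,"ry":0,"rz":0,"fingers":0.4}
    - {"x":0,"y":0,"z":0,"rx":0,"ry":0,"rz":0,"fingers":0.4}
    - {"x":0,"y":0,"z":0,"rx":0,"ry":0,"rz":0,"fingers":0.4}

```text
time: 3.25
eef_pos: [0.6114, 0.1808, 0.0043]
tool_rot: [[0.999, 0.001, 0.043], [-0.043, 0.0, 0.999], [0.001, -1.0, 0.0]]
ft_force: [-0.8, 0.4, 4.4]
opening: 0.0614
```

```bash
cat >> plan.py <<'E'
O=np.array([.5134,.0003,0]); HA=98.4; a_=np.radians(HA); TX=-np.array([np.cos(a_),np.sin(a_),0])
def place(foot,off,dz,tilt=.1974,up=0):
    """foot: tray x of lower foot edge; off: TCP along tablet x from centre; dz: TCP along tablet z from centre"""
    c,s=np.cos(tilt),np.sin(tilt); tx=np.array([c,-s]); tz=np.array([s,c])
    p=np.array([foot,.008])-.045*tx+.006*tz+off*tx+dz*tz
    return T(O+TX*p[0]+np.array([0,0,p[1]+up]),rot(HA,tilt))
E
python3 - <<'E'
from plan import *
A=cur(); up=A.copy(); up[2,3]+=.1
B=place(.060,.0044,-.0017,up=.07); plan(up,B,8); print(place(.06,.0044,-.0017)[:3,3])
E
```

```text
n=8 {'x': np.float64(-0.258), 'y': np.float64(-0.007), 'z': np.float64(-0.496), 'rx': np.float64(0.281), 'ry': np.float64(-0.27), 'rz': np.float64(0.028)}
  mid [548.  57. 100.] end [516.5 -20.5  90.2]
[ 0.51647239 -0.02050616  0.02017899]
```

Emit:
play_rows:
  deltas:
    - {"x":0,"y":-0.1,"z":0,"rx":0,"ry":0,"rz":0,"fingers":0.4}
    - {"x":0,"y":-0.4,"z":0,"rx":0,"ry":0,"rz":0,"fingers":0.4}
    - {"x":0,"y":-0.5,"z":0,"rx":0,"ry":0,"rz":0,"fingers":0.4}
    - {"x":0,"y":-0.5,"z":0,"rx":0,"ry":0,"rz":0,"fingers":0.4}
    - {"x":0,"y":-0.5,"z":0,"rx":0,"ry":0,"rz":0,"fingers":0.4}

```text
time: 3.75
eef_pos: [0.6108, 0.1804, 0.1046]
tool_rot: [[0.999, -0.0, 0.043], [-0.043, -0.0, 0.999], [-0.0, -1.0, -0.0]]
ft_force: [0.7, 0.3, -0.9]
opening: 0.0619
```

Emit:
play_rows:
  deltas:
    - {"x":-0.26,"y":-0.01,"z":-0.5,"rx":0.28,"ry":-0.27,"rz":0.03,"fingers":0.4}
    - {"x":-0.26,"y":-0.01,"z":-0.5,"rx":0.28,"ry":-0.27,"rz":0.03,"fingers":0.4}
    - {"x":-0.26,"y":-0.01,"z":-0.5,"rx":0.28,"ry":-0.27,"rz":0.03,"fingers":0.4}
    - {"x":-0.26,"y":-0.01,"z":-0.5,"rx":0.28,"ry":-0.27,"rz":0.03,"fingers":0.4}
    - {"x":-0.26,"y":-0.01,"z":-0.5,"rx":0.28,"ry":-0.27,"rz":0.03,"fingers":0.4}
    - {"x":-0.26,"y":-0.01,"z":-0.5,"rx":0.28,"ry":-0.27,"rz":0.03,"fingers":0.4}
    - {"x":-0.26,"y":-0.01,"z":-0.5,"rx":0.28,"ry":-0.27,"rz":0.03,"fingers":0.4}
    - {"x":-0.26,"y":-0.01,"z":-0.5,"rx":0.28,"ry":-0.27,"rz":0.03,"fingers":0.4}
    - {"x":0,"y":0,"z":0,"rx":0,"ry":0,"rz":0,"fingers":0.4}
    - {"x":0,"y":0,"z":0,"rx":0,"ry":0,"rz":0,"fingers":0.4}

```text
time: 4.75
eef_pos: [0.5151, -0.0232, 0.091]
tool_rot: [[0.99, -0.031, -0.14], [0.144, 0.193, 0.971], [-0.003, -0.981, 0.195]]
ft_force: [0.7, 0.4, -0.5]
opening: 0.0617
```

Run:
```python
from plan import *
A=cur(); print(A.round(4))
plan(A,place(.060,.0044,-.0017,up=.01),4);plan(place(.060,.0044,-.0017,up=.01),place(.060,.0044,-.0017,up=.00),4)
c=shot("side"); save(c,"s2.png",(230,190,470,380),3)
```

```text
[[ 0.9896 -0.0305 -0.1404  0.5151]
 [ 0.1437  0.1926  0.9707 -0.0232]
 [-0.0026 -0.9808  0.195   0.091 ]
 [ 0.      0.      0.      1.    ]]
n=4 {'x': np.float64(0.009), 'y': np.float64(0.301), 'z': np.float64(-0.047), 'rx': np.float64(0.003), 'ry': np.float64(-0.008), 'rz': np.float64(-0.006)}
  mid [516. -21.  45.] end [516.5 -20.5  30.2]
n=4 {'x': np.float64(0.0), 'y': np.float64(0.049), 'z': np.float64(-0.01), 'rx': np.float64(0.0), 'ry': np.float64(0.0), 'rz': np.float64(-0.0)}
  mid [516. -21.  23.] end [516.5 -20.5  20.2]
```

View pics/s2.png

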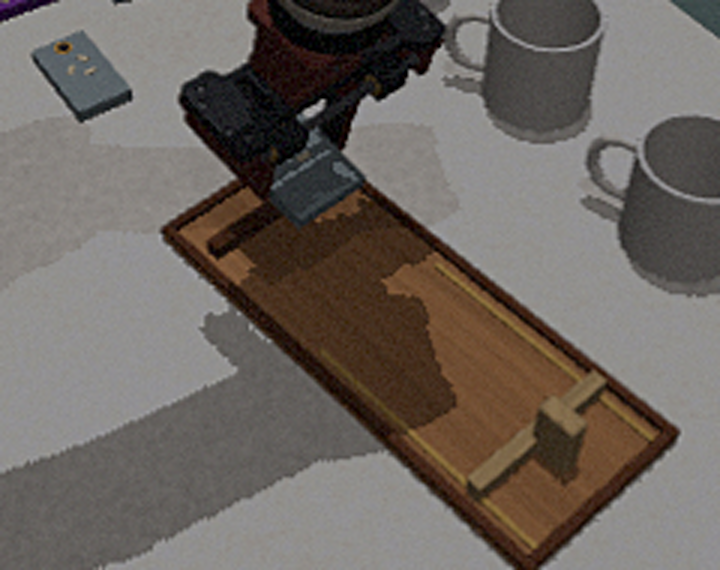

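The tablet is held level over the lath, with its foot edge at about crop (330,200). Lowering it now.

Emit:
play_rows:
  deltas:
    - {"x":0.01,"y":0.3,"z":-0.05,"rx":0,"ry":-0.01,"rz":0,"fingers":0.4}
    - {"x":0.01,"y":0.3,"z":-0.05,"rx":0,"ry":-0.01,"rz":0,"fingers":0.4}
    - {"x":0.01,"y":0.3,"z":-0.05,"rx":0,"ry":-0.01,"rz":0,"fingers":0.4}
    - {"x":0.01,"y":0.3,"z":-0.05,"rx":0,"ry":-0.01,"rz":0,"fingers":0.4}
    - {"x":0,"y":0.05,"z":-0.01,"rx":0,"ry":0,"rz":0,"fingers":0.4}
    - {"x":0,"y":0.05,"z":-0.01,"rx":0,"ry":0,"rz":0,"fingers":0.4}
    - {"x":0,"y":0.05,"z":-0.01,"rx":0,"ry":0,"rz":0,"fingers":0.4}
    - {"x":0,"y":0.02,"z":0,"rx":0,"ry":0,"rz":0,"fingers":0.4}
    - {"x":0,"y":0,"z":0,"rx":0,"ry":0,"rz":0,"fingers":0.4}

```text
time: 5.7
eef_pos: [0.5169, -0.0201, 0.0218]
tool_rot: [[0.989, -0.03, -0.146], [0.15, 0.193, 0.97], [-0.001, -0.981, 0.195]]
ft_force: [0.3, -1.1, -1.0]
opening: 0.062
```

```bash
cat >> h.py <<'E'
def wait_ft(n=1):
    pass
E
python3 - <<'E'
from plan import *
A=cur(); B=place(.060,.0044,-.0017); print((A-B)[:3,3]*1000, env.get_state()["ft_force"])
c=shot("side"); save(c,"s3.png",(270,210,430,330),4); np.savez("s3.npz",W=world(c))
E
```

```text
[0.46722435 0.4356081  1.59968352] [ 0.29028775 -1.11117233 -1.04688234]
```

View pics/s3.png

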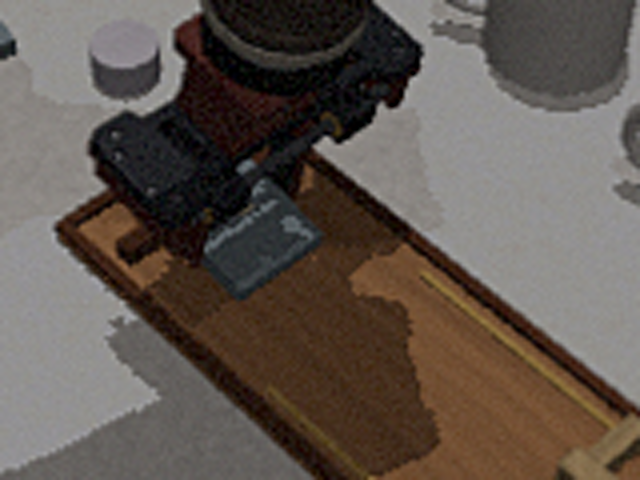

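Emit:
play_rows:
  deltas:
    - {"x":0,"y":0.02,"z":0,"rx":0,"ry":0,"rz":0,"fingers":0.4}
    - {"x":0,"y":0,"z":0,"rx":0,"ry":0,"rz":0,"fingers":0.4}

```text
time: 5.95
eef_pos: [0.5168, -0.0199, 0.0206]
tool_rot: [[0.989, -0.031, -0.146], [0.15, 0.193, 0.97], [-0.001, -0.981, 0.195]]
ft_force: [0.1, 0.0, -1.6]
opening: 0.062
```

Emit:
play_rows:
  deltas:
    - {"x":0,"y":0.01,"z":0,"rx":0,"ry":0,"rz":0,"fingers":0.4}
    - {"x":0,"y":0,"z":0,"rx":0,"ry":0,"rz":0,"fingers":0.4}

```text
time: 6.15
eef_pos: [0.5168, -0.0198, 0.0202]
tool_rot: [[0.989, -0.031, -0.146], [0.15, 0.193, 0.97], [-0.001, -0.981, 0.195]]
ft_force: [-0.6, -0.9, 1.2]
opening: 0.0616
```

Emit:
play_rows:
  deltas:
    - {"x":0,"y":0.01,"z":0,"rx":0,"ry":0,"rz":0,"fingers":0.4}
    - {"x":0,"y":0,"z":0,"rx":0,"ry":0,"rz":0,"fingers":0.4}

```text
time: 6.35
eef_pos: [0.5168, -0.0198, 0.0201]
tool_rot: [[0.989, -0.03, -0.146], [0.149, 0.193, 0.97], [-0.001, -0.981, 0.195]]
ft_force: [-1.8, -0.1, 6.6]
opening: 0.062
```

Contact was at the predicted height with about 6 N. Releasing and retreating along the fingers, then measuring.

Emit:
play_rows:
  deltas:
    - {"x":0,"y":-0.01,"z":0,"rx":0,"ry":0,"rz":0,"fingers":0.72}
    - {"x":0,"y":0,"z":0,"rx":0,"ry":0,"rz":0,"fingers":0.76}
    - {"x":0,"y":0,"z":0,"rx":0,"ry":0,"rz":0,"fingers":0.85}
    - {"x":0,"y":0,"z":0,"rx":0,"ry":0,"rz":0,"fingers":0.85}
    - {"x":0,"y":-0.2,"z":0,"rx":0,"ry":0,"rz":0,"fingers":0.85}
    - {"x":0,"y":-0.6,"z":0,"rx":0,"ry":0,"rz":0,"fingers":0.85}
    - {"x":0,"y":-0.8,"z":0,"rx":0,"ry":0,"rz":0,"fingers":1}
    - {"x":0,"y":-0.4,"z":0,"rx":0,"ry":0,"rz":0,"fingers":1}

```text
time: 7.15
eef_pos: [0.521, -0.0402, 0.1214]
tool_rot: [[0.989, -0.027, -0.146], [0.149, 0.192, 0.97], [0.001, -0.981, 0.194]]
ft_force: [0.5, -0.7, 0.4]
opening: 0.0863
```

Run:
```python
from plan import *
# next: over middle tablet, grasp 5 mm footward
A=cur(); up=A.copy(); print(A[:3,3])
plan(A,T([.4638,.2272,.09],rot(90.0)),8)
```

```text
[ 0.52097798 -0.04024225  0.1214411 ]
n=8 {'x': np.float64(-0.086), 'y': np.float64(0.153), 'z': np.float64(0.667), 'rx': np.float64(-0.279), 'ry': np.float64(0.213), 'rz': np.float64(-0.019)}
  mid [481. 127. 108.] end [463.8 227.2  90. ]
```

Emit:
play_rows:
  deltas:
    - {"x":-0.09,"y":0.15,"z":0.67,"rx":-0.28,"ry":0.21,"rz":-0.02,"fingers":1}
    - {"x":-0.09,"y":0.15,"z":0.67,"rx":-0.28,"ry":0.21,"rz":-0.02,"fingers":1}
    - {"x":-0.09,"y":0.15,"z":0.67,"rx":-0.28,"ry":0.21,"rz":-0.02,"fingers":1}
    - {"x":-0.09,"y":0.15,"z":0.67,"rx":-0.28,"ry":0.21,"rz":-0.02,"fingers":1}
    - {"x":-0.09,"y":0.15,"z":0.67,"rx":-0.28,"ry":0.21,"rz":-0.02,"fingers":1}
    - {"x":-0.09,"y":0.15,"z":0.67,"rx":-0.28,"ry":0.21,"rz":-0.02,"fingers":1}
    - {"x":-0.09,"y":0.15,"z":0.67,"rx":-0.28,"ry":0.21,"rz":-0.02,"fingers":1}
    - {"x":-0.09,"y":0.15,"z":0.67,"rx":-0.28,"ry":0.21,"rz":-0.02,"fingers":1}
    - {"x":0,"y":0,"z":0,"rx":0,"ry":0,"rz":0,"fingers":1}
    - {"x":0,"y":0,"z":0,"rx":0,"ry":0,"rz":0,"fingers":1}

```text
time: 8.15
eef_pos: [0.46, 0.23, 0.0884]
tool_rot: [[1.0, -0.002, -0.006], [0.006, -0.0, 1.0], [-0.002, -1.0, -0.0]]
ft_force: [0.5, -0.1, 0.1]
opening: 0.0877
```

```bash
cat >> h.py <<'E'
def toplane(c,m,zoff,slope,Oc,TXc):
    """intersect pixels with sloped plane: height z = zoff - slope*trayx ; return tray coords (x,y,z)"""
    K=np.array(c["camera_matrix"],float); d=np.array(c["distortion"],float)
    v,u=np.nonzero(m); p=cv2.undistortPoints(np.c_[u,v].astype(np.float64).reshape(-1,1,2),K,d).reshape(-1,2)
    r=np.c_[p[:,0],-p[:,1],-np.ones(len(p))]@np.array(c["attitude"]).T
    o=np.array(c["origin"])-Oc; TY=np.array([-TXc[1],TXc[0],0])
    t=(zoff-slope*(o@TXc)-o[2])/(r[:,2]+slope*(r@TXc))
    P=o+r*t[:,None]
    return np.c_[P@TXc,P@TY,P[:,2]]
E
cat > meas.py <<'E'
from plan import *
def blues(c):
    hsv=cv2.cvtColor(c["frame"],cv2.COLOR_RGB2HSV).astype(int); H,S,V=hsv[...,0],hsv[...,1],hsv[...,2]
    return (H>88)&(H<118)&(S>14)&(V>60)
# camera-specific tray origins as measured by each camera
OC={"top":np.array([.5124,.0008,0]),"side":np.array([.5147,-.0001,0])}
def meas(foot,name,xmin=-40,show=True):
    c=shot(name); W=world(c); Oc=OC[name]; TY=np.array([-TX[1],TX[0],0])
    tx=(W-Oc)@TX*1000; ty=(W-Oc)@TY*1000
    m=(tx>xmin)&(tx<foot+12)&(abs(ty)<50)&blues(c)
    m=cv2.morphologyEx(m.astype(np.uint8),cv2.MORPH_CLOSE,np.ones((5,5)))
    n,lab,st,_=cv2.connectedComponentsWithStats(m); m=lab==1+np.argmax(st[1:,4])
    th=.1974; xt=(foot/1000)+.012*np.sin(th); zt=.008+.012*np.cos(th)
    P=toplane(c,m,zt+np.tan(th)*xt,np.tan(th),Oc,TX)
    (a,b),(w,h),t=cv2.minAreaRect((P[:,:2]*1000).astype(np.float32))
    q=m&np.isfinite(W[...,2]); fit=np.polyfit(tx[q],W[q][:,2]*1000,1)
    print(name,"ctr",round(a,1),round(b,1),"size",round(w,1),round(h,1),"ang",round(t,1),"upper foot x",np.percentile(P[:,0]*1000,98.5).round(1),"y range",np.percentile(P[:,1]*1000,[1,99]).round(1),"depth slope/z@0",fit.round(3),m.sum())
    return c
E
python3 - <<'E'
from meas import *
c=meas(60,"top"); s=meas(60,"side"); print("expect upper foot 62.4, z at 0 = 32.3, slope -.2, centre top ~19.5")
f=cv2.resize(c["frame"][205:290,300:410][...,::-1],None,fx=4,fy=4,interpolation=cv2.INTER_CUBIC)
g=cv2.resize(s["frame"][225:310,270:370][...,::-1],None,fx=3.5,fy=4,interpolation=cv2.INTER_CUBIC)
cv2.imwrite("pics/m1.png",np.hstack([f,g]))
A=cur(); print(A.round(3)); plan(A,T([.4638,.2272,.004],rot(90.0)),4)
E
```

```text
top ctr 18.3 -1.5 size 88.2 61.2 ang 0.2 upper foot x 61.1 y range [-31.7  28.4] depth slope/z@0 [-0.193 32.462] 926
side ctr 17.4 -0.3 size 88.3 62.3 ang 0.2 upper foot x 60.3 y range [-31.1  29.4] depth slope/z@0 [-0.198 33.628] 890
expect upper foot 62.4, z at 0 = 32.3, slope -.2, centre top ~19.5
[[ 1.    -0.002 -0.002  0.461]
 [ 0.002 -0.     1.     0.228]
 [-0.002 -1.    -0.     0.089]
 [ 0.     0.     0.     1.   ]]
n=4 {'x': np.float64(0.016), 'y': np.float64(0.423), 'z': np.float64(-0.004), 'rx': np.float64(0.0), 'ry': np.float64(0.005), 'rz': np.float64(-0.005)}
  mid [463. 227.  25.] end [463.8 227.2   4. ]
```

View pics/m1.png

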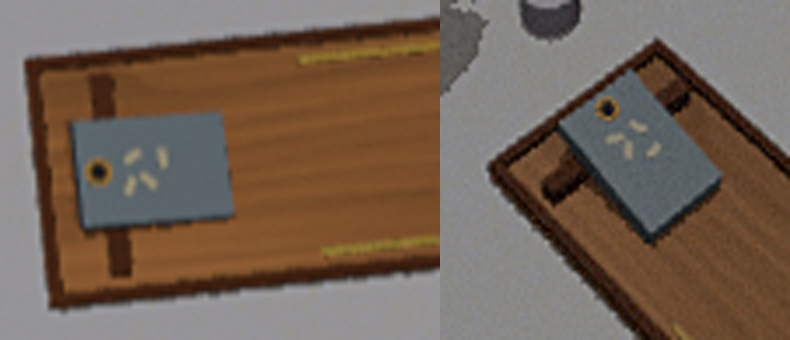

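The wide tablet lies on the lath at slope about 0.2, within about 1.5 mm of target and straight. Now the middle one.

Emit:
play_rows:
  deltas:
    - {"x":0.06,"y":0.4,"z":-0.02,"rx":0,"ry":0.02,"rz":0,"fingers":1}
    - {"x":0,"y":0.6,"z":0,"rx":0,"ry":0,"rz":0,"fingers":1}
    - {"x":0,"y":0.4,"z":0,"rx":0,"ry":0,"rz":0,"fingers":1}
    - {"x":0,"y":0.2,"z":0,"rx":0,"ry":0,"rz":0,"fingers":1}
    - {"x":0,"y":0.08,"z":0,"rx":0,"ry":0,"rz":0,"fingers":1}
    - {"x":0,"y":0,"z":0,"rx":0,"ry":0,"rz":0,"fingers":0.3}
    - {"x":0,"y":0,"z":0,"rx":0,"ry":0,"rz":0,"fingers":0.3}
    - {"x":0,"y":0,"z":0,"rx":0,"ry":0,"rz":0,"fingers":0.3}
    - {"x":0,"y":0,"z":0,"rx":0,"ry":0,"rz":0,"fingers":0.3}
    - {"x":0,"y":0,"z":0,"rx":0,"ry":0,"rz":0,"fingers":0.3}
    - {"x":0,"y":0,"z":0,"rx":0,"ry":0,"rz":0,"fingers":0.3}

```text
time: 9.35
eef_pos: [0.4634, 0.2284, 0.0046]
tool_rot: [[1.0, -0.002, -0.002], [0.002, 0.001, 1.0], [-0.002, -1.0, 0.001]]
ft_force: [-0.1, -1.0, 4.4]
opening: 0.0497
```

Run:
```python
from plan import *
A=cur(); print(A[:3,3]); up=A.copy(); up[2,3]+=.1
off=.2322-A[1,3]; dz=A[2,3]-.006; print(off,dz)
TY=np.array([-TX[1],TX[0],0])
B=place(.121,off,dz,up=.07); B[:3,3]+=TY*.001; plan(up,B,9); print(B[:3,3])
```

```text
[0.46344149 0.22844385 0.00463331]
0.003756153982567234 -0.0013666897535714716
n=9 {'x': np.float64(0.094), 'y': np.float64(-0.03), 'z': np.float64(-0.695), 'rx': np.float64(0.25), 'ry': np.float64(-0.184), 'rz': np.float64(0.016)}
  mid [493.  56. 104.] end [526.3 -80.1  90.6]
[ 0.52629004 -0.08014578  0.09063209]
```

Emit:
play_rows:
  deltas:
    - {"x":0,"y":-0.1,"z":0,"rx":0,"ry":0,"rz":0,"fingers":0.3}
    - {"x":0,"y":-0.4,"z":0,"rx":0,"ry":0,"rz":0,"fingers":0.3}
    - {"x":0,"y":-0.5,"z":0,"rx":0,"ry":0,"rz":0,"fingers":0.3}
    - {"x":0,"y":-0.5,"z":0,"rx":0,"ry":0,"rz":0,"fingers":0.3}
    - {"x":0,"y":-0.5,"z":0,"rx":0,"ry":0,"rz":0,"fingers":0.3}

```text
time: 9.85
eef_pos: [0.4631, 0.228, 0.1053]
tool_rot: [[1.0, -0.003, -0.001], [0.001, -0.0, 1.0], [-0.003, -1.0, -0.0]]
ft_force: [0.6, 0.2, -0.6]
opening: 0.0497
```

Emit:
play_rows:
  deltas:
    - {"x":0.1,"y":-0.03,"z":-0.7,"rx":0.25,"ry":-0.18,"rz":0.02,"fingers":0.3}
    - {"x":0.1,"y":-0.03,"z":-0.7,"rx":0.25,"ry":-0.18,"rz":0.02,"fingers":0.3}
    - {"x":0.1,"y":-0.03,"z":-0.7,"rx":0.25,"ry":-0.18,"rz":0.02,"fingers":0.3}
    - {"x":0.1,"y":-0.03,"z":-0.7,"rx":0.25,"ry":-0.18,"rz":0.02,"fingers":0.3}
    - {"x":0.1,"y":-0.03,"z":-0.7,"rx":0.25,"ry":-0.18,"rz":0.02,"fingers":0.3}
    - {"x":0.1,"y":-0.03,"z":-0.7,"rx":0.25,"ry":-0.18,"rz":0.02,"fingers":0.3}
    - {"x":0.1,"y":-0.03,"z":-0.7,"rx":0.25,"ry":-0.18,"rz":0.02,"fingers":0.3}
    - {"x":0.1,"y":-0.03,"z":-0.7,"rx":0.25,"ry":-0.18,"rz":0.02,"fingers":0.3}
    - {"x":0.1,"y":-0.03,"z":-0.7,"rx":0.25,"ry":-0.18,"rz":0.02,"fingers":0.3}
    - {"x":0,"y":0,"z":0,"rx":0,"ry":0,"rz":0,"fingers":0.3}
    - {"x":0,"y":0,"z":0,"rx":0,"ry":0,"rz":0,"fingers":0.3}

```text
time: 10.95
eef_pos: [0.528, -0.0835, 0.0896]
tool_rot: [[0.99, -0.032, -0.137], [0.14, 0.193, 0.971], [-0.005, -0.981, 0.196]]
ft_force: [-0.5, 1.0, -1.1]
opening: 0.05
```

Run:
```python
from plan import *
A=cur(); TY=np.array([-TX[1],TX[0],0])
B=place(.121,.0038,-.0014,up=.006); B[:3,3]+=TY*.001; plan(A,B,5); print(B[:3,3]*1000-[0,0,6])
```

```text
n=5 {'x': np.float64(-0.004), 'y': np.float64(0.25), 'z': np.float64(-0.036), 'rx': np.float64(0.0), 'ry': np.float64(-0.015), 'rz': np.float64(-0.008)}
  mid [527. -82.  52.] end [526.3 -80.2  26.6]
[526.29537023 -80.18185408  20.59083125]
```

Emit:
play_rows:
  deltas:
    - {"x":0,"y":0.25,"z":-0.04,"rx":0,"ry":-0.02,"rz":-0.01,"fingers":0.3}
    - {"x":0,"y":0.25,"z":-0.04,"rx":0,"ry":-0.02,"rz":-0.01,"fingers":0.3}
    - {"x":-0.01,"y":0.25,"z":-0.04,"rx":0,"ry":-0.02,"rz":-0.01,"fingers":0.3}
    - {"x":-0.01,"y":0.25,"z":-0.03,"rx":0,"ry":-0.01,"rz":-0.01,"fingers":0.3}
    - {"x":0,"y":0.25,"z":-0.03,"rx":0,"ry":0,"rz":0,"fingers":0.3}
    - {"x":0,"y":0.05,"z":-0.01,"rx":0,"ry":0,"rz":0,"fingers":0.3}
    - {"x":0,"y":0.03,"z":-0.01,"rx":0,"ry":0,"rz":0,"fingers":0.3}
    - {"x":0,"y":0,"z":0,"rx":0,"ry":0,"rz":0,"fingers":0.3}
    - {"x":0,"y":0,"z":0,"rx":0,"ry":0,"rz":0,"fingers":0.3}

```text
time: 11.85
eef_pos: [0.5273, -0.0797, 0.0231]
tool_rot: [[0.989, -0.027, -0.145], [0.148, 0.194, 0.97], [0.002, -0.981, 0.196]]
ft_force: [-0.2, 0.1, -0.7]
opening: 0.0497
```

Emit:
play_rows:
  deltas:
    - {"x":0,"y":0.01,"z":0,"rx":0,"ry":0,"rz":0,"fingers":0.3}
    - {"x":0,"y":0,"z":0,"rx":0,"ry":0,"rz":0,"fingers":0.3}

```text
time: 12.05
eef_pos: [0.5271, -0.0794, 0.0225]
tool_rot: [[0.989, -0.028, -0.146], [0.148, 0.194, 0.97], [0.001, -0.981, 0.196]]
ft_force: [0.8, -0.3, -0.7]
opening: 0.0503
```

Emit:
play_rows:
  deltas:
    - {"x":-0.02,"y":0.02,"z":-0.02,"rx":0,"ry":0,"rz":0,"fingers":0.3}
    - {"x":0,"y":0,"z":0,"rx":0,"ry":0,"rz":0,"fingers":0.3}

```text
time: 12.25
eef_pos: [0.5258, -0.0805, 0.021]
tool_rot: [[0.989, -0.028, -0.145], [0.148, 0.194, 0.97], [0.001, -0.981, 0.196]]
ft_force: [-0.5, 0.1, -0.5]
opening: 0.0501
```

Emit:
play_rows:
  deltas:
    - {"x":0,"y":0.01,"z":0,"rx":0,"ry":0,"rz":0,"fingers":0.3}
    - {"x":0,"y":0,"z":0,"rx":0,"ry":0,"rz":0,"fingers":0.3}

```text
time: 12.45
eef_pos: [0.5259, -0.0803, 0.0207]
tool_rot: [[0.989, -0.028, -0.145], [0.148, 0.194, 0.97], [0.001, -0.981, 0.196]]
ft_force: [-0.8, -0.8, 1.6]
opening: 0.0504
```

Emit:
play_rows:
  deltas:
    - {"x":0,"y":0.01,"z":0,"rx":0,"ry":0,"rz":0,"fingers":0.3}
    - {"x":0,"y":0,"z":0,"rx":0,"ry":0,"rz":0,"fingers":0.3}

```text
time: 12.65
eef_pos: [0.5259, -0.0803, 0.0206]
tool_rot: [[0.989, -0.028, -0.145], [0.148, 0.194, 0.97], [0.001, -0.981, 0.196]]
ft_force: [-2.2, -0.6, 6.9]
opening: 0.05
```

Emit:
play_rows:
  deltas:
    - {"x":0,"y":-0.01,"z":0,"rx":0,"ry":0,"rz":0,"fingers":0.59}
    - {"x":0,"y":0,"z":0,"rx":0,"ry":0,"rz":0,"fingers":0.63}
    - {"x":0,"y":0,"z":0,"rx":0,"ry":0,"rz":0,"fingers":0.75}
    - {"x":0,"y":0,"z":0,"rx":0,"ry":0,"rz":0,"fingers":0.75}
    - {"x":0,"y":-0.2,"z":0,"rx":0,"ry":0,"rz":0,"fingers":0.75}
    - {"x":0,"y":-0.6,"z":0,"rx":0,"ry":0,"rz":0,"fingers":0.75}
    - {"x":0,"y":-0.8,"z":0,"rx":0,"ry":0,"rz":0,"fingers":0.75}
    - {"x":0,"y":-0.4,"z":0,"rx":0,"ry":0,"rz":0,"fingers":0.75}
    - {"x":0,"y":0,"z":0,"rx":0,"ry":0,"rz":0,"fingers":0.75}

```text
time: 13.55
eef_pos: [0.5308, -0.101, 0.1222]
tool_rot: [[0.989, -0.022, -0.145], [0.147, 0.193, 0.97], [0.006, -0.981, 0.194]]
ft_force: [0.4, 0.3, -1.2]
opening: 0.0658
```

Run:
```python
from plan import *
A=cur(); h=np.radians(74.8); foot=-np.array([np.cos(h),np.sin(h)])
g=np.array([.5635,.3449])+.005*foot; print(g)
plan(A,T([*g,.09],rot(74.8)),12)
```

```text
[0.56218905 0.34007492]
n=12 {'x': np.float64(0.023), 'y': np.float64(0.132), 'z': np.float64(0.733), 'rx': np.float64(-0.185), 'ry': np.float64(0.394), 'rz': np.float64(-0.032)}
  mid [527. 159. 114.] end [562.2 340.1  90. ]
```

Emit:
play_rows:
  deltas:
    - {"x":0.02,"y":0.13,"z":0.73,"rx":-0.19,"ry":0.39,"rz":-0.03,"fingers":0.75}
    - {"x":0.02,"y":0.13,"z":0.73,"rx":-0.19,"ry":0.39,"rz":-0.03,"fingers":0.75}
    - {"x":0.02,"y":0.13,"z":0.73,"rx":-0.19,"ry":0.39,"rz":-0.03,"fingers":0.75}
    - {"x":0.02,"y":0.13,"z":0.73,"rx":-0.19,"ry":0.39,"rz":-0.03,"fingers":0.75}
    - {"x":0.02,"y":0.13,"z":0.73,"rx":-0.19,"ry":0.39,"rz":-0.03,"fingers":0.75}
    - {"x":0.02,"y":0.13,"z":0.73,"rx":-0.19,"ry":0.39,"rz":-0.03,"fingers":0.75}
    - {"x":0.02,"y":0.13,"z":0.73,"rx":-0.18,"ry":0.39,"rz":-0.03,"fingers":0.75}
    - {"x":0.02,"y":0.13,"z":0.73,"rx":-0.18,"ry":0.39,"rz":-0.03,"fingers":0.75}
    - {"x":0.02,"y":0.13,"z":0.73,"rx":-0.18,"ry":0.39,"rz":-0.03,"fingers":0.75}
    - {"x":0.02,"y":0.13,"z":0.73,"rx":-0.18,"ry":0.4,"rz":-0.03,"fingers":0.75}
    - {"x":0.03,"y":0.13,"z":0.73,"rx":-0.18,"ry":0.4,"rz":-0.03,"fingers":0.75}
    - {"x":0.03,"y":0.13,"z":0.73,"rx":-0.18,"ry":0.4,"rz":-0.03,"fingers":0.75}

```text
time: 14.75
eef_pos: [0.5574, 0.3411, 0.0861]
tool_rot: [[0.965, -0.009, 0.26], [-0.26, 0.0, 0.965], [-0.008, -1.0, -0.002]]
ft_force: [0.8, -0.2, 0.0]
opening: 0.0659
```

Emit:
play_rows:
  deltas:
    - {"x":0,"y":0,"z":0,"rx":0,"ry":0,"rz":0,"fingers":0.75}
    - {"x":0,"y":0,"z":0,"rx":0,"ry":0,"rz":0,"fingers":0.75}

```text
time: 14.95
eef_pos: [0.5569, 0.34, 0.0856]
tool_rot: [[0.966, -0.009, 0.257], [-0.257, -0.0, 0.966], [-0.009, -1.0, -0.003]]
ft_force: [0.7, -0.5, 0.1]
opening: 0.0657
```

Run:
```python
from meas import *
c=meas(120,"top",45); s=meas(120,"side",45); print("expect upper foot 122.4, z at 0 = ~44.3, slope -.2")
meas(120,"top",-40)
f=cv2.resize(c["frame"][205:290,300:420][...,::-1],None,fx=3.5,fy=4,interpolation=cv2.INTER_CUBIC)
g=cv2.resize(s["frame"][225:325,270:380][...,::-1],None,fx=3.4,fy=3.4,interpolation=cv2.INTER_CUBIC)
cv2.imwrite("pics/m2.png",np.hstack([f,g]))
A=cur(); print(A.round(3)); plan(A,T([.5622,.3401,.004],rot(74.8)),4)
```

```text
top ctr 84.7 -4.2 size 78.7 59.6 ang 0.2 upper foot x 122.7 y range [-31.8  23.5] depth slope/z@0 [-0.175 42.342] 686
side ctr 83.1 -6.3 size 79.4 59.5 ang 0.8 upper foot x 121.6 y range [-34.4  23.7] depth slope/z@0 [-0.168 42.794] 737
expect upper foot 122.4, z at 0 = ~44.3, slope -.2
top ctr 48.7 -4.1 size 61.2 149.9 ang 89.9 upper foot x 121.3 y range [-33.6  25.5] depth slope/z@0 [-0.08  33.462] 1439
[[ 0.965 -0.008  0.261  0.558]
 [-0.261  0.001  0.965  0.338]
 [-0.008 -1.    -0.002  0.087]
 [ 0.     0.     0.     1.   ]]
n=4 {'x': np.float64(0.018), 'y': np.float64(0.415), 'z': np.float64(0.018), 'rx': np.float64(0.004), 'ry': np.float64(0.002), 'rz': np.float64(-0.022)}
  mid [561. 339.  25.] end [562.2 340.1   4. ]
```

View pics/m2.png

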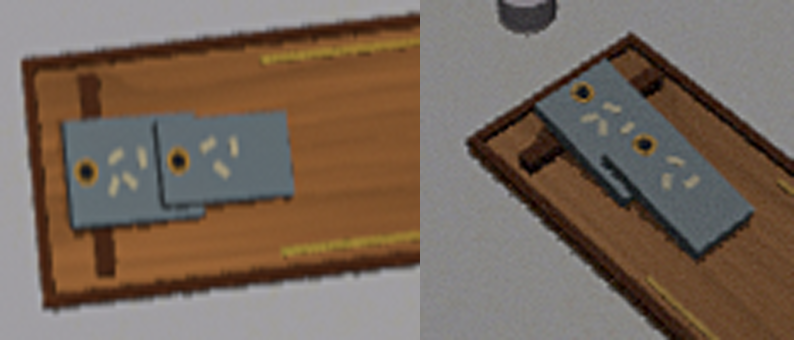

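Both are laid (wide at left, middle overlapping it). The middle looks slightly offset across the tray, so I'll measure its free part separately while continuing. Grasping narrow.

Emit:
play_rows:
  deltas:
    - {"x":0.07,"y":0.4,"z":0.07,"rx":0.02,"ry":0.01,"rz":-0.09,"fingers":0.75}
    - {"x":0,"y":0.6,"z":0,"rx":0,"ry":0,"rz":0,"fingers":0.75}
    - {"x":0,"y":0.4,"z":0,"rx":0,"ry":0,"rz":0,"fingers":0.75}
    - {"x":0,"y":0.2,"z":0,"rx":0,"ry":0,"rz":0,"fingers":0.75}
    - {"x":0,"y":0.04,"z":0,"rx":0,"ry":0,"rz":0,"fingers":0.75}
    - {"x":0,"y":0,"z":0,"rx":0,"ry":0,"rz":0,"fingers":0.75}
    - {"x":0,"y":0,"z":0,"rx":0,"ry":0,"rz":0,"fingers":0.2}
    - {"x":0,"y":0,"z":0,"rx":0,"ry":0,"rz":0,"fingers":0.2}
    - {"x":0,"y":0,"z":0,"rx":0,"ry":0,"rz":0,"fingers":0.2}
    - {"x":0,"y":0,"z":0,"rx":0,"ry":0,"rz":0,"fingers":0.2}
    - {"x":0,"y":0,"z":0,"rx":0,"ry":0,"rz":0,"fingers":0.2}

```text
time: 16.2
eef_pos: [0.5625, 0.3422, 0.0056]
tool_rot: [[0.965, 0.001, 0.261], [-0.261, 0.001, 0.965], [0.001, -1.0, 0.002]]
ft_force: [-0.6, -0.8, 3.6]
opening: 0.0381
```

```bash
cat >> meas.py <<'E'
def edges(name,foot,lo,hi,c=None):
    c=c or shot(name); W=world(c); Oc=OC[name]; TY=np.array([-TX[1],TX[0],0])
    tx=(W-Oc)@TX*1000; ty=(W-Oc)@TY*1000
    m=(tx>lo-15)&(tx<hi+15)&(abs(ty)<50)&blues(c)
    m=cv2.morphologyEx(m.astype(np.uint8),cv2.MORPH_CLOSE,np.ones((5,5)))>0
    th=.1974; xt=(foot/1000)+.012*np.sin(th); zt=.008+.012*np.cos(th)
    P=toplane(c,m,zt+np.tan(th)*xt,np.tan(th),Oc,TX)*1000
    xs=np.arange(lo,hi,4); A=[];B=[]
    for x in xs:
        y=P[(abs(P[:,0]-x)<3),1]; A.append(y.min());B.append(y.max())
    fa,fb=np.polyfit(xs,A,1),np.polyfit(xs,B,1); xm=(lo+hi)/2
    print(name,"edges",np.polyval(fa,xm).round(1),np.polyval(fb,xm).round(1),"yaw",np.round([fa[0],fb[0]],3),"mid y",round((np.polyval(fa,xm)+np.polyval(fb,xm))/2,1))
    return c
E
python3 - <<'E'
from meas import *
for n in("top","side"):
    c=edges(n,60,-15,30); edges(n,120,75,115,c)
A=cur(); print(A.round(4))
E
```

```text
top edges -32.0 27.9 yaw [ 0.016 -0.04 ] mid y -2.0
top edges -25.0 22.2 yaw [-0.013 -0.03 ] mid y -1.4
side edges -30.7 29.4 yaw [0.02  0.019] mid y -0.6
side edges -24.7 23.6 yaw [0.015 0.014] mid y -0.5
[[ 9.655e-01  1.000e-03  2.605e-01  5.625e-01]
 [-2.605e-01  1.500e-03  9.655e-01  3.423e-01]
 [ 6.000e-04 -1.000e+00  1.700e-03  5.600e-03]
 [ 0.000e+00  0.000e+00  0.000e+00  1.000e+00]]
```

Run:
```python
from plan import *
A=cur(); up=A.copy(); up[2,3]+=.1
TY=np.array([-TX[1],TX[0],0])
B=place(.1805,.0029,-.0004,up=.07); B[:3,3]+=TY*.001; plan(up,B,14); print(B[:3,3])
```

```text
n=14 {'x': np.float64(0.011), 'y': np.float64(-0.044), 'z': np.float64(-0.692), 'rx': np.float64(0.158), 'ry': np.float64(-0.335), 'rz': np.float64(0.034)}
  mid [523.  68. 109.] end [ 534.9 -138.4   91.7]
[ 0.53488704 -0.13836452  0.09174792]
```

Emit:
play_rows:
  deltas:
    - {"x":0,"y":-0.1,"z":0,"rx":0,"ry":0,"rz":0,"fingers":0.2}
    - {"x":0,"y":-0.4,"z":0,"rx":0,"ry":0,"rz":0,"fingers":0.2}
    - {"x":0,"y":-0.5,"z":0,"rx":0,"ry":0,"rz":0,"fingers":0.2}
    - {"x":0,"y":-0.5,"z":0,"rx":0,"ry":0,"rz":0,"fingers":0.2}
    - {"x":0,"y":-0.5,"z":0,"rx":0,"ry":0,"rz":0,"fingers":0.2}

```text
time: 16.8
eef_pos: [0.562, 0.3417, 0.1059]
tool_rot: [[0.965, -0.0, 0.261], [-0.261, 0.001, 0.965], [-0.0, -1.0, 0.001]]
ft_force: [-0.2, 0.4, -0.8]
opening: 0.0378
```

Emit:
play_rows:
  deltas:
    - {"x":0.01,"y":-0.04,"z":-0.69,"rx":0.16,"ry":-0.34,"rz":0.03,"fingers":0.2}
    - {"x":0.01,"y":-0.04,"z":-0.69,"rx":0.16,"ry":-0.34,"rz":0.03,"fingers":0.2}
    - {"x":0.01,"y":-0.04,"z":-0.69,"rx":0.16,"ry":-0.33,"rz":0.03,"fingers":0.2}
    - {"x":0.01,"y":-0.04,"z":-0.69,"rx":0.16,"ry":-0.34,"rz":0.03,"fingers":0.2}
    - {"x":0.01,"y":-0.04,"z":-0.69,"rx":0.16,"ry":-0.33,"rz":0.04,"fingers":0.2}
    - {"x":0.01,"y":-0.04,"z":-0.69,"rx":0.16,"ry":-0.34,"rz":0.04,"fingers":0.2}
    - {"x":0.01,"y":-0.04,"z":-0.69,"rx":0.16,"ry":-0.33,"rz":0.03,"fingers":0.2}
    - {"x":0.01,"y":-0.04,"z":-0.69,"rx":0.16,"ry":-0.34,"rz":0.03,"fingers":0.2}
    - {"x":0.01,"y":-0.04,"z":-0.69,"rx":0.16,"ry":-0.33,"rz":0.04,"fingers":0.2}
    - {"x":0.01,"y":-0.04,"z":-0.69,"rx":0.16,"ry":-0.34,"rz":0.04,"fingers":0.2}
    - {"x":0.01,"y":-0.05,"z":-0.69,"rx":0.15,"ry":-0.33,"rz":0.03,"fingers":0.2}
    - {"x":0.01,"y":-0.05,"z":-0.69,"rx":0.15,"ry":-0.34,"rz":0.03,"fingers":0.2}

```text
time: 18.0
eef_pos: [0.5259, -0.0701, 0.0975]
tool_rot: [[0.996, -0.019, -0.088], [0.09, 0.168, 0.982], [-0.004, -0.986, 0.169]]
ft_force: [0.8, 0.8, -0.7]
opening: 0.0377
```

Emit:
play_rows:
  deltas:
    - {"x":0.01,"y":-0.05,"z":-0.69,"rx":0.15,"ry":-0.33,"rz":0.04,"fingers":0.2}
    - {"x":0.01,"y":-0.05,"z":-0.69,"rx":0.15,"ry":-0.34,"rz":0.04,"fingers":0.2}
    - {"x":0,"y":0,"z":0,"rx":0,"ry":0,"rz":0,"fingers":0.2}
    - {"x":0,"y":0,"z":0,"rx":0,"ry":0,"rz":0,"fingers":0.2}

```text
time: 18.4
eef_pos: [0.5339, -0.138, 0.0899]
tool_rot: [[0.989, -0.03, -0.142], [0.145, 0.192, 0.971], [-0.002, -0.981, 0.195]]
ft_force: [0.1, 0.1, -0.9]
opening: 0.0379
```

Run:
```python
from plan import *
A=cur(); TY=np.array([-TX[1],TX[0],0]); print(A[:3,3])
B=place(.1805,.0029,-.0004,up=.006); B[:3,3]+=TY*.001; plan(A,B,5); print(B[:3,3]*1000-[0,0,6])
```

```text
[ 0.53391884 -0.13798629  0.08989857]
n=5 {'x': np.float64(0.004), 'y': np.float64(0.243), 'z': np.float64(-0.051), 'rx': np.float64(0.004), 'ry': np.float64(-0.003), 'rz': np.float64(-0.003)}
  mid [ 534. -138.   53.] end [ 534.9 -138.4   27.7]
[ 534.88703884 -138.36452004   21.7479195 ]
```

Emit:
play_rows:
  deltas:
    - {"x":0,"y":0.24,"z":-0.05,"rx":0,"ry":0,"rz":0,"fingers":0.2}
    - {"x":0,"y":0.24,"z":-0.05,"rx":0,"ry":0,"rz":0,"fingers":0.2}
    - {"x":0,"y":0.24,"z":-0.05,"rx":0,"ry":-0.01,"rz":0,"fingers":0.2}
    - {"x":0.01,"y":0.24,"z":-0.05,"rx":0.01,"ry":-0.01,"rz":-0.01,"fingers":0.2}
    - {"x":0.01,"y":0.24,"z":-0.05,"rx":0.01,"ry":0,"rz":-0.01,"fingers":0.2}
    - {"x":0,"y":0.05,"z":-0.01,"rx":0,"ry":0,"rz":0,"fingers":0.2}
    - {"x":0,"y":0.03,"z":-0.01,"rx":0,"ry":0,"rz":0,"fingers":0.2}
    - {"x":0,"y":0.01,"z":0,"rx":0,"ry":0,"rz":0,"fingers":0.2}
    - {"x":0,"y":0,"z":0,"rx":0,"ry":0,"rz":0,"fingers":0.2}
    - {"x":0,"y":0,"z":0,"rx":0,"ry":0,"rz":0,"fingers":0.2}

```text
time: 19.4
eef_pos: [0.5357, -0.1377, 0.0248]
tool_rot: [[0.989, -0.027, -0.146], [0.149, 0.194, 0.97], [0.002, -0.981, 0.196]]
ft_force: [-0.0, -0.1, -0.1]
opening: 0.0378
```

Emit:
play_rows:
  deltas:
    - {"x":-0.01,"y":0.03,"z":-0.02,"rx":0,"ry":0,"rz":0,"fingers":0.2}
    - {"x":0,"y":0,"z":0,"rx":0,"ry":0,"rz":0,"fingers":0.2}

```text
time: 19.6
eef_pos: [0.535, -0.1384, 0.0227]
tool_rot: [[0.989, -0.028, -0.146], [0.149, 0.194, 0.97], [0.001, -0.981, 0.196]]
ft_force: [0.4, 0.4, -0.0]
opening: 0.038
```

Emit:
play_rows:
  deltas:
    - {"x":0,"y":0.02,"z":0,"rx":0,"ry":0,"rz":0,"fingers":0.2}
    - {"x":0,"y":0,"z":0,"rx":0,"ry":0,"rz":0,"fingers":0.2}

```text
time: 19.8
eef_pos: [0.5351, -0.1383, 0.022]
tool_rot: [[0.989, -0.028, -0.146], [0.149, 0.194, 0.97], [0.002, -0.981, 0.196]]
ft_force: [-1.0, 0.0, 1.8]
opening: 0.038
```

Emit:
play_rows:
  deltas:
    - {"x":0,"y":0.01,"z":0,"rx":0,"ry":0,"rz":0,"fingers":0.2}
    - {"x":0,"y":0,"z":0,"rx":0,"ry":0,"rz":0,"fingers":0.2}

```text
time: 20.0
eef_pos: [0.5351, -0.1383, 0.0219]
tool_rot: [[0.989, -0.028, -0.146], [0.149, 0.194, 0.97], [0.002, -0.981, 0.196]]
ft_force: [-2.4, -1.0, 8.4]
opening: 0.038
```

Emit:
play_rows:
  deltas:
    - {"x":0,"y":-0.01,"z":0,"rx":0,"ry":0,"rz":0,"fingers":0.45}
    - {"x":0,"y":0,"z":0,"rx":0,"ry":0,"rz":0,"fingers":0.49}
    - {"x":0,"y":0,"z":0,"rx":0,"ry":0,"rz":0,"fingers":0.65}
    - {"x":0,"y":0,"z":0,"rx":0,"ry":0,"rz":0,"fingers":0.65}
    - {"x":0,"y":-0.2,"z":0,"rx":0,"ry":0,"rz":0,"fingers":0.65}
    - {"x":0,"y":-0.6,"z":0,"rx":0,"ry":0,"rz":0,"fingers":0.65}
    - {"x":0,"y":-0.8,"z":0,"rx":0,"ry":0,"rz":0,"fingers":0.65}
    - {"x":0,"y":-0.8,"z":0,"rx":0,"ry":0,"rz":0,"fingers":0.65}
    - {"x":0,"y":-0.4,"z":0,"rx":0,"ry":0,"rz":0,"fingers":0.65}
    - {"x":0,"y":0,"z":0,"rx":0,"ry":0,"rz":0,"fingers":0.65}

```text
time: 21.0
eef_pos: [0.5406, -0.167, 0.1629]
tool_rot: [[0.989, -0.022, -0.146], [0.148, 0.192, 0.97], [0.007, -0.981, 0.193]]
ft_force: [-0.6, 0.0, -0.2]
opening: 0.0572
```

Run:
```python
from plan import *
A=cur(); print(A[:3,3])
plan(A,T([.5536,-.2718,.10],rot(98.4)),5)
```

```text
[ 0.54063623 -0.16701815  0.16287129]
n=5 {'x': np.float64(-0.011), 'y': np.float64(0.201), 'z': np.float64(-0.449), 'rx': np.float64(-0.446), 'ry': np.float64(0.005), 'rz': np.float64(0.016)}
  mid [ 548. -228.  123.] end [ 553.6 -271.8  100. ]
```

Emit:
play_rows:
  deltas:
    - {"x":-0.01,"y":0.2,"z":-0.45,"rx":-0.45,"ry":0,"rz":0.02,"fingers":0.65}
    - {"x":-0.01,"y":0.2,"z":-0.45,"rx":-0.45,"ry":0,"rz":0.02,"fingers":0.65}
    - {"x":-0.01,"y":0.2,"z":-0.45,"rx":-0.45,"ry":0,"rz":0.02,"fingers":0.65}
    - {"x":-0.01,"y":0.2,"z":-0.45,"rx":-0.45,"ry":0,"rz":0.02,"fingers":0.65}
    - {"x":-0.01,"y":0.2,"z":-0.45,"rx":-0.43,"ry":0.02,"rz":0.01,"fingers":0.65}
    - {"x":0,"y":0,"z":0,"rx":0,"ry":0,"rz":0,"fingers":0.65}
    - {"x":0,"y":0,"z":0,"rx":0,"ry":0,"rz":0,"fingers":0.65}

```text
time: 21.7
eef_pos: [0.5515, -0.2692, 0.0955]
tool_rot: [[0.989, -0.009, -0.148], [0.148, 0.004, 0.989], [-0.008, -1.0, 0.005]]
ft_force: [0.4, 0.4, 1.1]
opening: 0.0571
```

Run:
```python
from meas import *
A=cur(); print(A.round(3)); plan(A,T([.5536,-.2718,.035],rot(98.4)),4)
for n in("top","side"):
    c=edges(n,180,135,175)
    TYv=np.array([-TX[1],TX[0],0]); W=world(c); tx=(W-OC[n])@TX*1000; ty=(W-OC[n])@TYv*1000
    m=(tx>105)&(tx<200)&(abs(ty)<21)&blues(c); th=.1974
    P=toplane(c,m,.008+.012*np.cos(th)+np.tan(th)*(.180+.012*np.sin(th)),np.tan(th),OC[n],TX)*1000
    print(n,"upper foot x",np.percentile(P[:,0],[98,99.5]).round(1), "slope", np.polyfit(tx[m&(tx>110)&(tx<175)],W[...,2][m&(tx>110)&(tx<175)]*1000,1).round(3))
    save(c,"m3%s.png"%n,(295,200,480,290) if n=="top" else (275,220,465,385),4)
```

```text
[[ 0.989 -0.009 -0.148  0.552]
 [ 0.148  0.004  0.989 -0.269]
 [-0.008 -1.     0.005  0.095]
 [ 0.     0.     0.     1.   ]]
n=4 {'x': np.float64(0.01), 'y': np.float64(0.302), 'z': np.float64(-0.016), 'rx': np.float64(-0.014), 'ry': np.float64(0.006), 'rz': np.float64(-0.023)}
  mid [ 553. -271.   50.] end [ 553.6 -271.8   35. ]
top edges -18.7 16.7 yaw [ 0.019 -0.007] mid y -1.0
top upper foot x [182.2 183.2] slope [-0.178 53.692]
side edges -17.9 14.3 yaw [-0.023 -0.293] mid y -1.8
side upper foot x [181.9 183.2] slope [-0.183 55.585]
```

View pics/m3side.png

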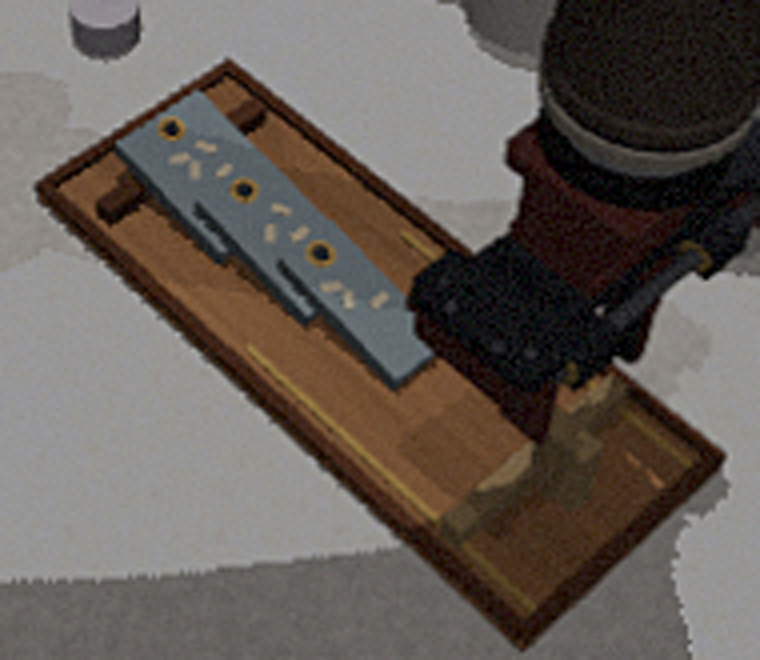

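The side view shows the fan complete, with all feet down and tablets in line (narrow's foot at about crop (400,385)). The stop fin is under the gripper. Gripping it now.

Emit:
play_rows:
  deltas:
    - {"x":0.04,"y":0.3,"z":-0.06,"rx":-0.06,"ry":0.02,"rz":-0.09,"fingers":0.65}
    - {"x":0,"y":0.4,"z":0,"rx":0,"ry":0,"rz":0,"fingers":0.65}
    - {"x":0,"y":0.3,"z":0,"rx":0,"ry":0,"rz":0,"fingers":0.65}
    - {"x":0,"y":0.2,"z":0,"rx":0,"ry":0,"rz":0,"fingers":0.65}
    - {"x":0,"y":0,"z":0,"rx":0,"ry":0,"rz":0,"fingers":0.65}
    - {"x":0,"y":0,"z":0,"rx":0,"ry":0,"rz":0,"fingers":0.05}
    - {"x":0,"y":0,"z":0,"rx":0,"ry":0,"rz":0,"fingers":0.05}
    - {"x":0,"y":0,"z":0,"rx":0,"ry":0,"rz":0,"fingers":0.05}
    - {"x":0,"y":0,"z":0,"rx":0,"ry":0,"rz":0,"fingers":0.05}
    - {"x":0,"y":0,"z":0,"rx":0,"ry":0,"rz":0,"fingers":0.05}
    - {"x":0,"y":0,"z":0,"rx":0,"ry":0,"rz":0,"fingers":0.05}
    - {"x":0,"y":0,"z":0,"rx":0,"ry":0,"rz":0,"fingers":0.05}

```text
time: 23.0
eef_pos: [0.5558, -0.2726, 0.0363]
tool_rot: [[0.989, 0.004, -0.147], [0.147, -0.002, 0.989], [0.003, -1.0, -0.003]]
ft_force: [5.2, -0.2, -1.3]
opening: 0.016
```

Emit:
play_rows:
  deltas:
    - {"x":0.02,"y":0,"z":0.05,"rx":0,"ry":0,"rz":0,"fingers":0.05}
    - {"x":0,"y":0,"z":0.15,"rx":0,"ry":0,"rz":0,"fingers":0.05}
    - {"x":0,"y":0,"z":0.2,"rx":0,"ry":0,"rz":0,"fingers":0.05}
    - {"x":0,"y":0,"z":0.2,"rx":0,"ry":0,"rz":0,"fingers":0.05}
    - {"x":0,"y":0,"z":0.2,"rx":0,"ry":0,"rz":0,"fingers":0.05}
    - {"x":0,"y":0,"z":0.2,"rx":0,"ry":0,"rz":0,"fingers":0.05}
    - {"x":0,"y":0,"z":0.15,"rx":0,"ry":0,"rz":0,"fingers":0.05}
    - {"x":0,"y":0,"z":0.1,"rx":0,"ry":0,"rz":0,"fingers":0.05}
    - {"x":0,"y":0,"z":0.05,"rx":0,"ry":0,"rz":0,"fingers":0.05}
    - {"x":0,"y":0,"z":0,"rx":0,"ry":0,"rz":0,"fingers":0.05}
    - {"x":0,"y":0,"z":0,"rx":0,"ry":0,"rz":0,"fingers":0.05}

```text
time: 24.1
eef_pos: [0.5462, -0.2074, 0.0363]
tool_rot: [[0.989, 0.002, -0.147], [0.147, -0.001, 0.989], [0.002, -1.0, -0.002]]
ft_force: [3.9, 1.2, 6.1]
opening: 0.0157
```

Run:
```python
from meas import *
A=cur(); print(A[:3,3])
t=cams.camera("top"); s=cams.camera("side")
f=cv2.resize(t["frame"][210:285,370:450][...,::-1],None,fx=5,fy=5,interpolation=cv2.INTER_CUBIC)
g=cv2.resize(s["frame"][285:360,340:420][...,::-1],None,fx=5,fy=5,interpolation=cv2.INTER_CUBIC)
cv2.imwrite("pics/g1.png",np.hstack([f,g]))
# bar pixels: visible part by depth in tray frame
for n,c in(("top",t),("side",s)):
    W=world(c); TY=np.array([-TX[1],TX[0],0]); tx=(W-OC[n])@TX*1000; ty=(W-OC[n])@TY*1000; z=W[...,2]*1000
    m=(z>20)&(z<30)&(tx>175)&(tx<225)&(abs(ty)<60)&~blues(c)
    P=plane(c,np.c_[np.nonzero(m)[::-1]],.025); px=(P-OC[n])@TX*1000; py=(P-OC[n])@TY*1000
    for lo in range(-60,60,20):
        q=(py>lo)&(py<lo+20)
        if q.sum()>8: print(n,lo,q.sum(),np.percentile(px[q],[3,50,97]).round(1))
```

```text
[ 0.54617597 -0.2073795   0.0362519 ]
top 20 11 [188.3 191.2 194.4]
top 40 24 [188.3 192.1 198. ]
side -60 64 [187.1 194.1 201.4]
side -40 30 [187.  193.9 200.8]
side -20 31 [194.9 206.8 223.9]
```

View pics/g1.png

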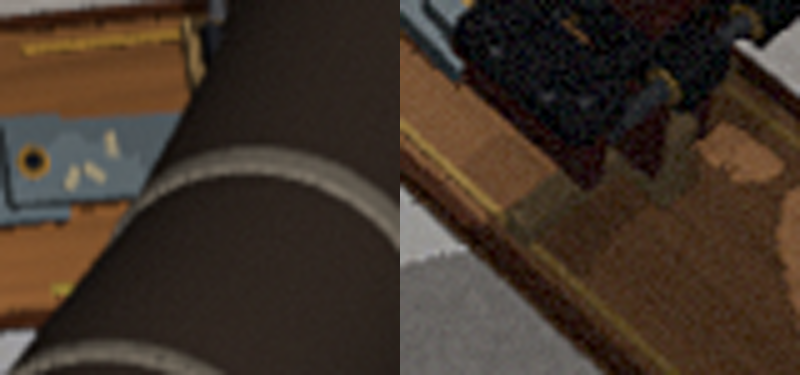

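Gap estimate is 5±1 mm: the stop face is at about 187.5–188 and the foot's upper edge at about 182.5. I'll close 4 mm, release and back off to measure the rest clearly.

Emit:
play_rows:
  deltas:
    - {"x":0.01,"y":0,"z":0.04,"rx":0,"ry":0,"rz":0,"fingers":0.05}
    - {"x":0,"y":0,"z":0.04,"rx":0,"ry":0,"rz":0,"fingers":0.05}
    - {"x":0,"y":0,"z":0,"rx":0,"ry":0,"rz":0,"fingers":0.05}
    - {"x":0,"y":0,"z":0,"rx":0,"ry":0,"rz":0,"fingers":0.05}

```text
time: 24.6
eef_pos: [0.5457, -0.2041, 0.0363]
tool_rot: [[0.989, 0.002, -0.146], [0.146, -0.002, 0.989], [0.001, -1.0, -0.002]]
ft_force: [1.8, -0.5, 7.6]
opening: 0.0158
```

Emit:
play_rows:
  deltas:
    - {"x":0,"y":0,"z":0,"rx":0,"ry":0,"rz":0,"fingers":0.5}
    - {"x":0,"y":0,"z":0,"rx":0,"ry":0,"rz":0,"fingers":0.5}
    - {"x":0,"y":0,"z":0,"rx":0,"ry":0,"rz":0,"fingers":0.5}
    - {"x":0,"y":-0.8,"z":0,"rx":0,"ry":0,"rz":0,"fingers":0.5}
    - {"x":0,"y":-0.8,"z":-0.4,"rx":0,"ry":0,"rz":0,"fingers":0.5}
    - {"x":0,"y":0,"z":-1,"rx":0,"ry":0,"rz":0,"fingers":0.5}
    - {"x":0,"y":0,"z":-1,"rx":0,"ry":0,"rz":0,"fingers":0.5}
    - {"x":0,"y":0,"z":-1,"rx":0,"ry":0,"rz":0,"fingers":0.5}
    - {"x":0,"y":0,"z":-1,"rx":0,"ry":0,"rz":0,"fingers":0.5}
    - {"x":0,"y":0,"z":0,"rx":0,"ry":0,"rz":0,"fingers":0.5}
    - {"x":0,"y":0,"z":0,"rx":0,"ry":0,"rz":0,"fingers":0.5}

```text
time: 25.7
eef_pos: [0.5764, -0.4231, 0.115]
tool_rot: [[0.99, -0.001, -0.144], [0.144, -0.001, 0.99], [-0.001, -1.0, -0.001]]
ft_force: [-0.0, 0.6, -0.1]
opening: 0.0437
```

```bash
cat > gap.py <<'E'
from meas import *
TY=np.array([-TX[1],TX[0],0])
def gap():
  for n in("top","side"):
    cs=[cams.camera(n) for _ in range(4)]; c=cs[0]; img=np.mean([k["frame"] for k in cs],0).astype(np.float32)
    K=np.array(c["camera_matrix"],float); d=np.array(c["distortion"],float)
    Rc=np.array(c["attitude"]); o=np.array(c["origin"])
    def profile(ys,xs,zf):
        P=np.array([[OC[n]+TX*x/1e3+TY*y/1e3+[0,0,zf(x)/1e3] for x in xs] for y in ys]).reshape(-1,3)
        q=(P-o)@Rc; q=q*[1,-1,-1]
        uv=cv2.projectPoints(q.reshape(-1,1,3),np.zeros(3),np.zeros(3),K,d)[0].reshape(len(ys),len(xs),2).astype(np.float32)
        return cv2.remap(img,uv[...,0],uv[...,1],cv2.INTER_CUBIC).mean(0)
    xs=np.arange(172,202,1.)
    a=profile(np.arange(-12,11,1.),xs,lambda x:19.8)     # across narrow foot at its upper edge height
    b=profile(np.r_[np.arange(-50,-35,1.),np.arange(35,50,1.)],xs,lambda x:25) # bar top edge outside
    print(n); print("x   ",xs.astype(int)); print("foot R-B",(a[:,0]-a[:,2]).round().astype(int)); print("foot sum",a.sum(1).round().astype(int)); print("bar G  ",b[:,1].round().astype(int))
  return cs[0]
E
python3 - <<'E'
from gap import *
print(cur()[:3,3]); gap()
E
```

```text
[ 0.57636724 -0.42308735  0.11503831]
top
x    [172 173 174 175 176 177 178 179 180 181 182 183 184 185 186 187 188 189
 190 191 192 193 194 195 196 197 198 199 200 201]
foot R-B [-13 -13 -13 -13 -13 -13 -13 -14 -14 -16 -17 -16  -6  12  34  53  64  67
  64  58  53  47  41  37  34  33  35  38  42  45]
foot sum [255 255 255 255 255 255 256 257 258 257 251 238 212 183 181 218 264 287
 279 258 235 208 181 158 145 141 147 156 170 182]
bar G   [ 72  72  72  72  73  73  74  74  72  67  58  50  48  57  76  96 105 104
 100  99 101 102 103 102  97  87  76  71  71  72]
side
x    [172 173 174 175 176 177 178 179 180 181 182 183 184 185 186 187 188 189
 190 191 192 193 194 195 196 197 198 199 200 201]
foot R-B [-12 -11 -11 -12 -12 -12 -14 -17 -14   0  22  39  45  43  40  37  36  36
  36  37  36  33  29  26  25  25  25  25  25  26]
foot sum [288 288 289 289 290 291 290 286 277 269 260 250 236 223 212 203 196 196
 204 209 202 181 153 132 126 130 131 128 125 124]
bar G   [ 69  69  68  67  68  70  70  69  69  68  66  71  86 100 104 103 101 100
 102 104 108 112 112  98  75  53  42  40  43  42]
```

Gap estimate is now about 0.5–1 mm. I'll go back, regrip and nudge 1 mm.

Emit:
play_rows:
  deltas:
    - {"x":0,"y":0,"z":1,"rx":0,"ry":0,"rz":0,"fingers":0.5}
    - {"x":0,"y":0,"z":1,"rx":0,"ry":0,"rz":0,"fingers":0.5}
    - {"x":0,"y":0,"z":1,"rx":0,"ry":0,"rz":0,"fingers":0.5}
    - {"x":0,"y":0,"z":1,"rx":0,"ry":0,"rz":0,"fingers":0.5}
    - {"x":0,"y":0,"z":0.4,"rx":0,"ry":0,"rz":0,"fingers":0.5}
    - {"x":0,"y":0,"z":0,"rx":0,"ry":0,"rz":0,"fingers":0.5}
    - {"x":0,"y":0,"z":0,"rx":0,"ry":0,"rz":0,"fingers":0.5}

```text
time: 26.8
eef_pos: [0.5461, -0.2043, 0.1164]
tool_rot: [[0.989, 0.003, -0.148], [0.148, -0.003, 0.989], [0.002, -1.0, -0.003]]
ft_force: [-0.1, -1.3, 0.3]
opening: 0.0439
```

Run:
```python
from plan import *
A=cur(); print(A.round(4)); plan(A,T([.5460,-.2041,.0363],rot(98.4)),1)
```

```text
[[ 0.9891  0.0027 -0.1475  0.5461]
 [ 0.1475 -0.0028  0.9891 -0.2043]
 [ 0.0022 -1.     -0.0032  0.1164]
 [ 0.      0.      0.      1.    ]]
n=1 {'x': np.float64(-0.006), 'y': np.float64(1.602), 'z': np.float64(0.009), 'rx': np.float64(0.036), 'ry': np.float64(0.017), 'rz': np.float64(0.026)}
  mid [ 546. -204.   36.] end [ 546.  -204.1   36.3]
```

Emit:
play_rows:
  deltas:
    - {"x":0,"y":0.5,"z":0,"rx":0,"ry":0,"rz":0,"fingers":0.5}
    - {"x":0,"y":0.6,"z":0,"rx":0,"ry":0,"rz":0,"fingers":0.5}
    - {"x":0,"y":0.3,"z":0,"rx":0,"ry":0,"rz":0,"fingers":0.5}
    - {"x":0,"y":0.2,"z":0,"rx":0,"ry":0,"rz":0,"fingers":0.5}
    - {"x":0,"y":0,"z":0,"rx":0,"ry":0,"rz":0,"fingers":0.5}
    - {"x":0,"y":0,"z":0,"rx":0,"ry":0,"rz":0,"fingers":0.05}
    - {"x":0,"y":0,"z":0,"rx":0,"ry":0,"rz":0,"fingers":0.05}
    - {"x":0,"y":0,"z":0,"rx":0,"ry":0,"rz":0,"fingers":0.05}
    - {"x":0,"y":0,"z":0,"rx":0,"ry":0,"rz":0,"fingers":0.05}
    - {"x":0,"y":0,"z":0,"rx":0,"ry":0,"rz":0,"fingers":0.05}
    - {"x":0,"y":0,"z":0,"rx":0,"ry":0,"rz":0,"fingers":0.05}

```text
time: 27.9
eef_pos: [0.5459, -0.2046, 0.0366]
tool_rot: [[0.989, 0.002, -0.146], [0.146, -0.002, 0.989], [0.002, -1.0, -0.003]]
ft_force: [-2.0, 0.1, 6.5]
opening: 0.0161
```

Emit:
play_rows:
  deltas:
    - {"x":0,"y":0,"z":0.01,"rx":0,"ry":0,"rz":0,"fingers":0.05}
    - {"x":0,"y":0,"z":0.01,"rx":0,"ry":0,"rz":0,"fingers":0.05}
    - {"x":0,"y":0,"z":0,"rx":0,"ry":0,"rz":0,"fingers":0.05}
    - {"x":0,"y":0,"z":0,"rx":0,"ry":0,"rz":0,"fingers":0.05}

```text
time: 28.3
eef_pos: [0.5458, -0.2041, 0.0366]
tool_rot: [[0.989, 0.002, -0.146], [0.146, -0.003, 0.989], [0.002, -1.0, -0.003]]
ft_force: [-2.6, -1.8, 5.7]
opening: 0.0159
```

Emit:
play_rows:
  deltas:
    - {"x":0,"y":0,"z":0.01,"rx":0,"ry":0,"rz":0,"fingers":0.05}
    - {"x":0,"y":0,"z":0.01,"rx":0,"ry":0,"rz":0,"fingers":0.05}
    - {"x":0,"y":0,"z":0,"rx":0,"ry":0,"rz":0,"fingers":0.05}
    - {"x":0,"y":0,"z":0,"rx":0,"ry":0,"rz":0,"fingers":0.05}

```text
time: 28.7
eef_pos: [0.5457, -0.2032, 0.0365]
tool_rot: [[0.989, 0.002, -0.146], [0.146, -0.003, 0.989], [0.002, -1.0, -0.003]]
ft_force: [-1.4, -2.0, 5.3]
opening: 0.016
```

Emit:
play_rows:
  deltas:
    - {"x":0,"y":0,"z":0,"rx":0,"ry":0,"rz":0,"fingers":0.5}
    - {"x":0,"y":0,"z":0,"rx":0,"ry":0,"rz":0,"fingers":0.5}
    - {"x":0,"y":0,"z":0,"rx":0,"ry":0,"rz":0,"fingers":0.5}
    - {"x":0,"y":-0.8,"z":0,"rx":0,"ry":0,"rz":0,"fingers":0.5}
    - {"x":0,"y":-0.8,"z":-0.4,"rx":0,"ry":0,"rz":0,"fingers":0.5}
    - {"x":0,"y":0,"z":-1,"rx":0,"ry":0,"rz":0,"fingers":0.5}
    - {"x":0,"y":0,"z":-1,"rx":0,"ry":0,"rz":0,"fingers":0.5}
    - {"x":0,"y":0,"z":-1,"rx":0,"ry":0,"rz":0,"fingers":0.5}
    - {"x":0,"y":0,"z":-1,"rx":0,"ry":0,"rz":0,"fingers":0.5}
    - {"x":0,"y":0,"z":0,"rx":0,"ry":0,"rz":0,"fingers":0.5}
    - {"x":0,"y":0,"z":0,"rx":0,"ry":0,"rz":0,"fingers":0.5}

```text
time: 29.8
eef_pos: [0.5767, -0.4212, 0.1154]
tool_rot: [[0.99, 0.0, -0.144], [0.144, -0.002, 0.99], [0.0, -1.0, -0.002]]
ft_force: [0.6, 0.4, -1.0]
opening: 0.0439
```

Run:
```python
from gap import *
print(cur()[:3,3]); gap()
```

```text
[ 0.57670372 -0.42117652  0.11540041]
top
x    [172 173 174 175 176 177 178 179 180 181 182 183 184 185 186 187 188 189
 190 191 192 193 194 195 196 197 198 199 200 201]
foot R-B [-13 -13 -13 -13 -13 -13 -14 -14 -16 -17 -16  -9   8  32  54  66  67  63
  59  53  45  39  35  35  35  35  37  40  44  47]
foot sum [256 255 255 255 255 255 256 257 256 254 248 234 220 225 251 277 283 273
 258 232 197 166 150 149 150 147 151 163 179 190]
bar G   [ 73  73  73  73  74  74  73  70  64  56  49  50  65  87 103 107 103 100
 100 101 103 104 103  99  88  77  71  71  72  73]
side
x    [172 173 174 175 176 177 178 179 180 181 182 183 184 185 186 187 188 189
 190 191 192 193 194 195 196 197 198 199 200 201]
foot R-B [-12 -12 -12 -12 -13 -15 -17 -12   6  28  42  45  43  39  37  35  34  36
  37  36  32  27  24  24  25  26  26  25  25  26]
foot sum [289 288 289 291 292 291 283 271 262 255 244 231 222 214 204 195 193 199
 202 191 166 141 128 123 124 128 131 131 129 128]
bar G   [ 70  70  70  69  70  69  68  67  66  66  76  92 103 105 103 101 101 103
 104 108 113 111  93  68  49  42  43  43  42  41]
```

The stop advanced about 1.2 mm. The seam has shrunk but is not clearly closed, so I'll record the tablets' marks as a reference and nudge a further 0.8 mm or so, checking whether the tablet moves.

```bash
cat > ref.py <<'E'
from meas import *
def grab(n): return np.mean([cv2.cvtColor(cams.camera(n)["frame"],cv2.COLOR_RGB2GRAY) for _ in range(4)],0).astype(np.float32)
# patches: narrow tablet marks
P={"side":(275+75,220+55,25,25),"top":(368,225,24,18)}
def cmp(a,b,x,y,w,h):
    (dx,dy),r=cv2.phaseCorrelate(a[y:y+h,x:x+w].astype(np.float64),b[y:y+h,x:x+w].astype(np.float64),cv2.createHanningWindow((w,h),cv2.CV_64F)); return round(dx,2),round(dy,2),round(r,2)
E
python3 - <<'E'
from ref import *
old=cv2.cvtColor(cv2.imread("pics/m3side.png"),cv2.COLOR_BGR2GRAY); old=cv2.resize(old,None,fx=.25,fy=.25,interpolation=cv2.INTER_AREA).astype(np.float32)
S=grab("side");Tp=grab("top"); np.savez("ref.npz",side=S,top=Tp)
full=np.zeros_like(S); full[220:385,275:465]=old[:165,:190]
print("narrow marks since laid",cmp(full,S,340,274,30,24),"wide",cmp(full,S,307,240,24,24))
A=cur(); print(A[:3,3])
for n,o in(("side",S),):
    pass
E
```

```text
narrow marks since laid (-0.28, -0.16, 1.1) wide (-0.16, -0.09, 1.06)
[ 0.57757898 -0.41987264  0.11639922]
```

Emit:
play_rows:
  deltas:
    - {"x":0,"y":0,"z":1,"rx":0,"ry":0,"rz":0,"fingers":0.5}
    - {"x":0,"y":0,"z":1,"rx":0,"ry":0,"rz":0,"fingers":0.5}
    - {"x":0,"y":0,"z":1,"rx":0,"ry":0,"rz":0,"fingers":0.5}
    - {"x":0,"y":0,"z":1,"rx":0,"ry":0,"rz":0,"fingers":0.5}
    - {"x":0,"y":0.4,"z":0.35,"rx":0,"ry":0,"rz":0,"fingers":0.5}
    - {"x":0,"y":0.5,"z":0,"rx":0,"ry":0,"rz":0,"fingers":0.5}
    - {"x":0,"y":0.4,"z":0,"rx":0,"ry":0,"rz":0,"fingers":0.5}
    - {"x":0,"y":0.25,"z":0,"rx":0,"ry":0,"rz":0,"fingers":0.5}
    - {"x":0,"y":0,"z":0,"rx":0,"ry":0,"rz":0,"fingers":0.5}
    - {"x":0,"y":0,"z":0,"rx":0,"ry":0,"rz":0,"fingers":0.5}

```text
time: 31.6
eef_pos: [0.5461, -0.2054, 0.0387]
tool_rot: [[0.989, 0.002, -0.146], [0.146, -0.002, 0.989], [0.001, -1.0, -0.003]]
ft_force: [-0.5, 0.1, 1.1]
opening: 0.0436
```

Emit:
play_rows:
  deltas:
    - {"x":0,"y":0,"z":0,"rx":0,"ry":0,"rz":0,"fingers":0.05}
    - {"x":0,"y":0,"z":0,"rx":0,"ry":0,"rz":0,"fingers":0.05}
    - {"x":0,"y":0,"z":0,"rx":0,"ry":0,"rz":0,"fingers":0.05}
    - {"x":0,"y":0,"z":0,"rx":0,"ry":0,"rz":0,"fingers":0.05}
    - {"x":0,"y":0,"z":0,"rx":0,"ry":0,"rz":0,"fingers":0.05}
    - {"x":0,"y":0,"z":0,"rx":0,"ry":0,"rz":0,"fingers":0.05}

```text
time: 32.2
eef_pos: [0.5459, -0.205, 0.0388]
tool_rot: [[0.989, 0.002, -0.146], [0.146, -0.002, 0.989], [0.001, -1.0, -0.002]]
ft_force: [-2.5, 0.2, 5.5]
opening: 0.0158
```

Emit:
play_rows:
  deltas:
    - {"x":0,"y":0,"z":0.01,"rx":0,"ry":0,"rz":0,"fingers":0.05}
    - {"x":0,"y":0,"z":0.01,"rx":0,"ry":0,"rz":0,"fingers":0.05}
    - {"x":0,"y":0,"z":0,"rx":0,"ry":0,"rz":0,"fingers":0.05}
    - {"x":0,"y":0,"z":0,"rx":0,"ry":0,"rz":0,"fingers":0.05}

```text
time: 32.6
eef_pos: [0.5459, -0.2047, 0.0388]
tool_rot: [[0.989, 0.002, -0.146], [0.146, -0.003, 0.989], [0.002, -1.0, -0.003]]
ft_force: [-1.6, -0.9, 5.3]
opening: 0.0162
```

Run:
```python
from ref import *
r=np.load("ref.npz"); S=grab("side"); T_=grab("top")
for nm,R_ in(("narrow",(340,274,24,22)),("wide",(307,240,24,24)),("mid",(325,257,24,24))): print(nm,cmp(r["side"],S,*R_))
print(cur()[:3,3])
```

```text
narrow (-0.37, -0.09, 0.65)
wide (0.16, 0.15, 1.04)
mid (0.22, 0.02, 1.04)
[ 0.54584836 -0.20462107  0.03874914]
```

Emit:
play_rows:
  deltas:
    - {"x":0,"y":0,"z":0.01,"rx":0,"ry":0,"rz":0,"fingers":0.05}
    - {"x":0,"y":0,"z":0,"rx":0,"ry":0,"rz":0,"fingers":0.05}
    - {"x":0,"y":0,"z":0,"rx":0,"ry":0,"rz":0,"fingers":0.05}

```text
time: 33.3
eef_pos: [0.5458, -0.2041, 0.0388]
tool_rot: [[0.989, 0.002, -0.146], [0.146, -0.003, 0.989], [0.002, -1.0, -0.003]]
ft_force: [-1.8, -1.5, 5.8]
opening: 0.0161
```

Emit:
play_rows:
  deltas:
    - {"x":0,"y":0,"z":0,"rx":0,"ry":0,"rz":0,"fingers":0.5}
    - {"x":0,"y":0,"z":0,"rx":0,"ry":0,"rz":0,"fingers":0.5}
    - {"x":0,"y":0,"z":0,"rx":0,"ry":0,"rz":0,"fingers":0.5}
    - {"x":0,"y":-0.8,"z":0,"rx":0,"ry":0,"rz":0,"fingers":0.5}
    - {"x":0,"y":-0.8,"z":-0.4,"rx":0,"ry":0,"rz":0,"fingers":0.5}
    - {"x":0,"y":0,"z":-1,"rx":0,"ry":0,"rz":0,"fingers":0.5}
    - {"x":0,"y":0,"z":-1,"rx":0,"ry":0,"rz":0,"fingers":0.5}
    - {"x":0,"y":0,"z":-1,"rx":0,"ry":0,"rz":0,"fingers":0.5}
    - {"x":0,"y":0,"z":-1,"rx":0,"ry":0,"rz":0,"fingers":0.5}
    - {"x":0,"y":0,"z":0,"rx":0,"ry":0,"rz":0,"fingers":0.5}
    - {"x":0,"y":0,"z":0,"rx":0,"ry":0,"rz":0,"fingers":0.5}

```text
time: 34.4
eef_pos: [0.5768, -0.4221, 0.1179]
tool_rot: [[0.99, 0.0, -0.144], [0.144, -0.002, 0.99], [0.0, -1.0, -0.002]]
ft_force: [0.6, 1.6, 0.1]
opening: 0.0438
```

Run:
```python
from gap import *
from ref import *
gap(); r=np.load("ref.npz"); S=grab("side"); T_=grab("top"); np.savez("ref2.npz",side=S,top=T_)
for nm,R_ in(("narrow",(340,274,24,22)),("wide",(307,240,24,24)),("mid",(325,257,24,24)),("fin",(375,295,40,30))): print(nm,cmp(r["side"],S,*R_))
for nm,R_ in(("narrow",(368,226,24,22)),("wide",(312,232,24,24)),("fin",(400,220,30,30))): print("top",nm,cmp(r["top"],T_,*R_))
```

```text
top
x    [172 173 174 175 176 177 178 179 180 181 182 183 184 185 186 187 188 189
 190 191 192 193 194 195 196 197 198 199 200 201]
foot R-B [-13 -13 -13 -13 -13 -14 -14 -15 -17 -17 -12   3  25  49  64  68  64  59
  53  47  40  35  33  33  35  37  41  44  46  47]
foot sum [255 255 255 255 256 256 257 257 254 250 236 216 212 237 272 287 276 257
 234 203 172 150 140 138 143 152 167 179 187 193]
bar G   [ 73  73  73  74  74  74  72  66  57  49  47  57  78  98 106 104 100 100
 101 103 104 104  99  89  78  72  71  72  73  73]
side
x    [172 173 174 175 176 177 178 179 180 181 182 183 184 185 186 187 188 189
 190 191 192 193 194 195 196 197 198 199 200 201]
foot R-B [-11 -12 -12 -12 -14 -16 -14   1  23  39  45  43  40  37  36  36  36  36
  35  32  29  26  25  25  25  26  27  26  26  25]
foot sum [287 289 290 289 287 282 271 264 260 251 236 220 209 201 198 198 198 198
 194 178 153 132 124 126 128 129 127 124 124 126]
bar G   [ 70  70  69  69  69  70  69  66  65  71  87 100 105 103 101 101 102 105
 108 112 111  97  74  52  41  40  42  42  41  47]
narrow (0.08, -0.23, 1.08)
wide (0.07, 0.04, 1.01)
mid (0.1, -0.02, 1.01)
fin (-0.15, -0.36, 1.14)
top narrow (-0.44, -0.04, 1.12)
top wide (-0.05, 0.01, 0.99)
top fin (-0.44, 0.25, 0.95)
```

The narrow tablet's marks moved together with the fin (−0.44 px each in the top view, wide −0.05), so the stop touches the foot and shifted it by only about 0.8 mm. One last look.

Run:
```python
from meas import *
c=edges("top",180,135,172); edges("top",120,75,110,c); edges("top",60,-15,30,c); s=shot("side")
f=cv2.resize(c["frame"][200:290,300:475][...,::-1],(400,206*2),interpolation=cv2.INTER_CUBIC)
g=cv2.resize(s["frame"][225:385,275:430][...,::-1],(400,412),interpolation=cv2.INTER_CUBIC)
cv2.imwrite("pics/fin.png",np.hstack([f,g])); print(env.get_state()["ft_force"])
```

```text
top edges -18.3 16.4 yaw [ 0.005 -0.032] mid y -0.9
top edges -24.8 22.3 yaw [-0.    -0.022] mid y -1.2
top edges -31.0 28.3 yaw [ 0.004 -0.001] mid y -1.4
[0.00602576 0.80081642 0.76522328]
```

View pics/fin.png

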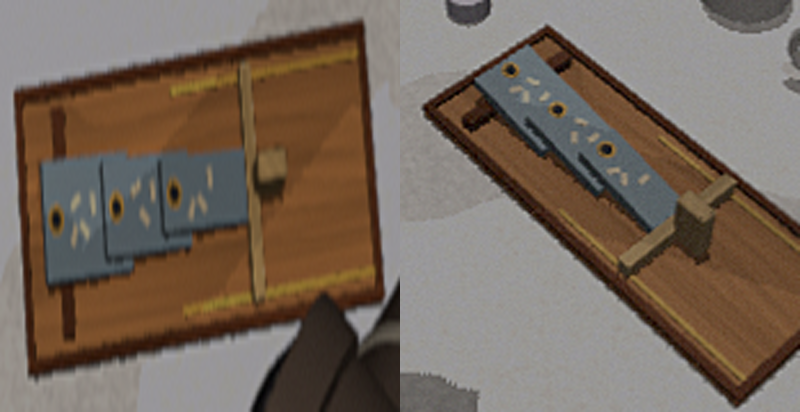

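The fan lies in line along the tray, and the stop bar (crop x about 250) meets the narrow tablet's foot with no visible gap. The arm is clear, so I'm handing in.

```bash
python3 -c "
from station import env
print(env.finish_job(), env.get_state()['time'])"
```

```text
the job is handed in; nothing more can be done
the job is handed in; nothing more can be done
```

I laid the three tablets as an overlapping fan, wide on the lath, then middle, then narrow. Each was lowered to a light contact of about 6–8 N before I let go. I then slid the end stop up to the narrow tablet's foot, released it and handed the job in at about 35 s.

- **Alignment:** all three tablets are about 1 mm off the tray's middle line and straight to within about 0.03 rad.
- **Feet:** they measured about 58, 120 and 180 mm from the lath when laid, so the overlaps are about 29 mm.
- **Slopes:** the wide tablet's depth slope came out at 0.19–0.20. The middle and narrow ones came out at 0.17–0.18; the middle's was disturbed by pixels of the wide tablet. I did not measure those two more closely.
- **Stop:** the last nudge moved the stop and the narrow tablet together by about 0.8 mm, so they are touching. The final picture shows no visible gap. That push moved the narrow foot to about 179 mm.
- **Disagreement:** the two cameras differed by 2–3 mm in absolute position. I used their average for the moves and each camera's own tray position for the checks.

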